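# Latch the end cap of a plate incubation chamber

## Robot

A 6-joint arm with a two-finger parallel gripper is mounted at the origin on the work surface. World frame = base frame: x ahead of the robot, y to its left, z up, the work surface at z = 0. Lengths are in m, angles in rad, forces in N, time in s.
With the tool pointing down it reaches from about 0.35 to 0.775 m from the base axis. Payload 5.5 kg.
Tool frame: the origin (TCP) lies midway between the tips of the shut fingers; the grasp point (between the pads) lies 19 mm behind it; z points along the fingers, y is the direction in which the jaws open and shut (so a half turn about z gives the same grasp; the last joint's range is limited). The gripper opens to 85 mm and grips with 20 to 120 N. Pads are 22 mm wide; open, the fingers measure 114 mm over their backs; the gripper's body (76 mm by 85 mm) begins 54 mm behind the grasp point. The pads swing forward as they close: fully open they stand 13 mm farther back than shut.
Start: joints at [0.973, 0.313, 0.046, 1.304, 0, 1.431], TCP at [0.254, 0.516, 0.231] pointing down, gripper open.
Joint ranges: [-2.76, 2.76], [-0.86, 1.69], [-1.03, 1.26], [-2.2, 2.34], [-1.47, 1.5], [-3.14, 3.14]. Speed limits (rad/s): [2.57, 2.57, 3.14, 3.14, 3.14, 3.14].

## Interface

Orientations are given as a unit quaternion [w, x, y, z].
In Python, from rig import manip, read_camera, camera_info gives the robot as it stands. The module is installed in compiled form; this text tells all that it offers.
- The arm moves only by the tool play_rows, never from a script. Its arguments are lists of equal length, an entry for each row: "offset": the shift along the tool's x, y, z in mm, a list of three; "rot": the turn, a rotation vector about the tool's x, y, z in degrees, a list of three; "jaw": the finger opening in mm, from 0 to 85.4. In form: {"offset": [[x, y, z], ...], "rot": [[ax, ay, az], ...], "jaw": [jaw, ...]}. A call has 1 to 5 rows; each row shifts and turns the commanded pose from where the row before left it, along the tool's axes as they then stand; what a row does not reach is not made up. A row lasts 1/12 s, in which the tool goes at most 41.7 mm and 7.16 degrees, less where a joint would pass 70% of its speed; a pose out of reach is approached as far as the arm can. A call with a gripper value outside its range is refused whole. The fingers move at their own pace and stop on an object; the grip force is fixed at half the most. Time passes only in rows, so rows that do not move let the fingers close. It gives the time, the measured TCP pose, the force and the opening at its end, in the units of the state.
- manip.get_obs(): the state, without advancing time (a new reading comes with each control period).
- read_camera(name): name is "side" or "top"; returns the picture (400x640x3 uint8, red, green, blue); there is no depth.
- camera_info(name): a dict with "fx", "fy", "cx", "cy" (pixels), "dist" ([k1, k2, p1, p2, k3] as OpenCV has them; the pictures are not rectified), "origin" and "attitude" of the camera in the world. Camera axes: x right, y down, z forward; pixel columns grow to the right and rows downward; lengths in m; the calibration is good to about 2 mm. A picture is of the moment at which its call begins. camera_info takes no time and is no camera call.
- manip.finish_job(): hands the job in, once; it reports no verdict.
The state is a dict: "time": time; "qpos": joint angles; "dq": joint speeds; "joint_efforts": joint torques, N m; "tcp_pos": TCP position; "ee_rot": TCP orientation; "wrist_force": force on the tool from outside, world axes, zero at the start; "torque": the same for the moment, N m; "gripper_width": finger opening in m.
Only numpy, scipy, OpenCV 4.12 (cv2) and the standard library are available. Lean on these libraries where they do the work, as an engineer would, in place of code of your own. Each camera call takes 0.05 s, during which the arm holds its last target.

## Task

Close the small plate incubation chamber: its end cap stands up to about 15 mm off the rubber seal. Take the draw latch's wire loop by its tab, bring its bar over the hook on the cap and down into the slot behind it, then swing the lever over and press it flat so that it locks with the seal squeezed. Feel your way gently: the slot's exact place is not known, so never force the loop against the cap (keep under 20 N) nor the lever onto its stop (keep under 25 N). Leave the things around it alone, and let go at the end.

Things in the scene. Friction and masses are not known exactly. Their poses are not given: they have to be found in the camera images.
- chamber: Fixed box 174 x 140 x 75 mm: white base, clear walls, aluminium roof with a draw latch. Origin on the bench under the lever's pivot; x level along the draw line, from the pivot towards the end cap, y left of that, z up. The box runs from x = -130 to 44 mm, y = -70 to 70. The latch is centred on y = 0. The mm below are in this frame unless said otherwise.
- roof_edge (a point): Middle of the chamber's roof edge by the cap (x 44, z 75). Past it: the 6 mm rubber seal, then the white end cap, 50 mm long, 140 wide, roof z 75, that slides along x with about 13 N friction. The cap's place is not measured: at the start it stands s = 2 to 13 mm off the seal, different each time, so the slot on it must be found by sight or feel.
- slot_mid (a point): Point fixed to the chamber at x 75, z 87: the average start place of a hooked bar. Steel keeper on the cap, 28 mm wide, from -x to +x: flat-topped hook 24 mm long, top z 95, its nose overhanging to +x; slot along y, floor z 84, mouth 9 mm wide, its middle at x = 67.7 + s (70 to 81); ledge 22 mm long, top z 97. Bar centre: in slot z 87 to 92, on ledge 100, on the hook 97.5 to 98.5.
- pivot (a point): Lever's pivot axis, along y, at x 0, z 95, between two steel cheeks (16 mm long, 32 mm apart over all, tops at z 100).
- lever: Steel lever, 24 mm wide, 4 thick, reaching 72 mm from its pivot. Origin on the pivot. Flat (closed), its axes are the chamber's, its arm reaches to -x, top face 5 mm above the pivot. It opens by turning about +y to 1.9 rad at most (free end up, then towards the cap), starts 0.45 to 0.65 rad open and stays where left (friction 0.05 N m).
- lever_end (a point): Free end of the lever, top face: x -72, z +6.5 mm in the lever's frame (last 12 mm are 1.5 mm thicker). Drawing the hooked loop tight takes about 5 to 15 N here; past dead centre (about 0.15 rad open) it goes flat by itself, onto a rubber stop.
- loop_hinge (a point): Where the loop is hinged on the lever: 26 mm from the pivot, on the arm's side, 4 degrees below the line of the arm, so opening the lever lets the loop out towards the cap.
- loop: Steel wire loop, 46 mm wide. Origin on its hinge; its x axis runs to the bar at x = 85 mm. It swings freely and lies by its weight, at the start with the bar on top of the keeper's hook, short of its nose. Pulling it out to +x raises the lever.
- bar (a point): Middle of the loop's cross bar: a 5 mm square steel bar along y, 46 mm long.
- tab_top (a point): Top of the finger tab that stands up from the middle of the bar, square to the loop: 16 mm wide along y, 5 mm thick, its top 33 mm from the bar's centre and its middle plane 3 mm beyond the bar (loop +x). Pinched across y, it still turns, stiffly, about y between the fingers.
- seal (a joint): How far the 6 mm rubber seal is squeezed by the cap, in m: 0 now, about 0.0035 when latched; it pushes back with about 25 N then.
- tip_rack: Loose green pipette tip rack 122 x 82 x 57 mm, to be left alone. Origin under its centre.
- reagent: Loose amber bottle, 68 mm across, 150 mm tall, to be left alone. Origin under its centre.
- well_plate: Loose white well plate 127 x 85 x 31 mm, to be left alone. Origin under its centre.
- tube_rack: Loose grey rack with five tubes, 100 x 50 x 57 mm, to be left alone. Origin under its centre.

How it is judged:
On the way, in this order (a step that is already met when the one before it is completed fails the run):
1. the loop's bar is down in the slot behind the hook with the lever still up (z of bar in the frame of chamber below 0.0935 m and angle between lever's own z axis and vertical above 0.5 rad), for 0.2 s.
2. the lever is flat and the seal squeezed (angle between lever's own z axis and vertical below 0.08 rad and value of joint seal above 0.002 m), for 0.2 s.
At the end, for the whole second after the job is handed in: The lever lies flat (within 0.08 rad), the loop's bar is down in the slot behind the hook (its centre less than 93.5 mm above the bench) and the seal stays squeezed by more than 2 mm with the robot clear (all of step 2 and z of bar in the frame of chamber below 0.0935 m); the robot touches nothing.
It fails at once if the fingers push the lever with more than 25 N (contact force between the fingers and lever above 25 N and contact force between the fingers and loop below 0.5 N).
It fails at once if the fingers force the loop against the cap with more than 20 N (contact force between loop and chamber above 20 N and contact force between the fingers and loop above 0.5 N).
It fails at once if one of the things around (tip rack, bottle, well plate, tube rack) is moved by more than 30 mm (distance of any of tip_rack, reagent, well_plate, tube_rack from where it was at the start of the episode above 0.03 m).
It also fails if it takes over 72 s, if anything falls off the work surface, if the arm or the gripper's body presses on something with over 40 N, if the wrist force passes 120 N, or if a joint passes its speed limit or range.

## Working session

There is one attempt and no reset: what is moved stays moved. The work goes in short steps, Python scripts to look and compute and a tool call to move; the robot and the scene stay as the last step left them, time stands still between calls to the robot, and variables do not carry over. Pictures are saved under pics/ and viewed, and the job is handed in when it is done.

Besides the shell and the picture viewer there is one more tool, called after "Call:" as name(argument=value, ...), one argument or row to a line, values as JSON. play_rows: Moves the arm, as the interface text tells. Its arguments: {"type":"object","properties":{"offset":{"type":"array"},"rot":{"type":"array"},"jaw":{"type":"array"}},"required":["offset","rot","jaw"]}

```bash
mkdir -p pics
python3 - <<'E'
from rig import manip, read_camera, camera_info
import cv2
print(manip.get_obs())
for n in ("side","top"):
    print(n,camera_info(n))
    cv2.imwrite(f"pics/{n}0.png",read_camera(n)[:,:,::-1])
E
```

```text
{'time': 0.0, 'qpos': array([9.73388892e-01, 3.13991716e-01, 4.49598342e-02, 1.30359642e+00,
       1.30246704e-05, 1.43121776e+00]), 'dq': array([-6.65267783e-05,  2.15691655e-03,  2.04818110e-03,  1.93621818e-03,
       -1.48862692e-03, -1.53604858e-04]), 'joint_efforts': array([-5.23435992e-04, -4.80631578e+01,  2.98530757e+01,  1.93842757e-02,
       -3.01392147e-04,  1.56282901e-06]), 'tcp_pos': array([0.25385056, 0.51535339, 0.23040599]), 'ee_rot': array([-3.36022253e-04,  2.26920319e-01,  9.73912896e-01, -8.52150571e-04]), 'wrist_force': array([ 1.09181601,  0.17830389, -0.89515291]), 'torque': array([0.04330178, 0.01784445, 0.02184807]), 'gripper_width': 0.0856662891613047}
side {'fx': 450.1412431560592, 'fy': 450.1412431560592, 'cx': 316.9285158784579, 'cy': 207.94849995856984, 'dist': array([0.0374126, 0.       , 0.       , 0.       , 0.       ]), 'origin': array([ 0.49044473, -0.83732742,  0.75986449]), 'attitude': array([-0.43942843,  0.89722278, -0.0412846 ,  0.01376622])}
top {'fx': 452.78281685707253, 'fy': 452.78281685707253, 'cx': 320.0320377196801, 'cy': 197.81564243476055, 'dist': array([-0.04700918,  0.        ,  0.        ,  0.        ,  0.        ]), 'origin': array([ 0.38712518, -0.00512548,  1.25662163]), 'attitude': array([-0.04705279,  0.71027018, -0.7008302 ,  0.04625293])}
```

View pics/side0.png

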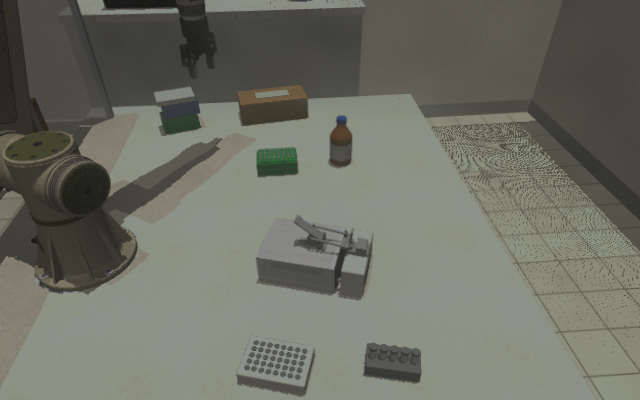

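View pics/top0.png

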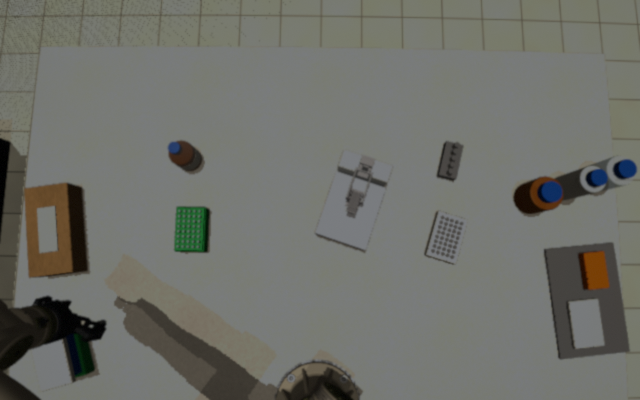

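The chamber is at about (355,200) in the top view and (315,255) in the side view, with the cap away from the robot. I'll enlarge both.

Run:
```python
import cv2
def crop(n,u,v,w,h,s,o):
    im=cv2.imread(n)[v:v+h,u:u+w]
    im=cv2.convertScaleAbs(im,alpha=1.6)
    im=cv2.resize(im,None,fx=s,fy=s,interpolation=cv2.INTER_CUBIC)
    for k in range(0,w,10):
        cv2.line(im,(k*s,0),(k*s,6),(0,0,255),1); cv2.putText(im,str(u+k),(k*s,16),0,.35,(0,0,255))
    for k in range(0,h,10):
        cv2.line(im,(0,k*s),(6,k*s),(0,0,255),1); cv2.putText(im,str(v+k),(8,k*s+4),0,.35,(0,0,255))
    cv2.imwrite(o,im)
crop("pics/side0.png",250,205,130,95,6,"pics/side0c.png")
crop("pics/top0.png",305,140,100,115,5,"pics/top0c.png")
```

```text
(no output)
```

View pics/side0c.png

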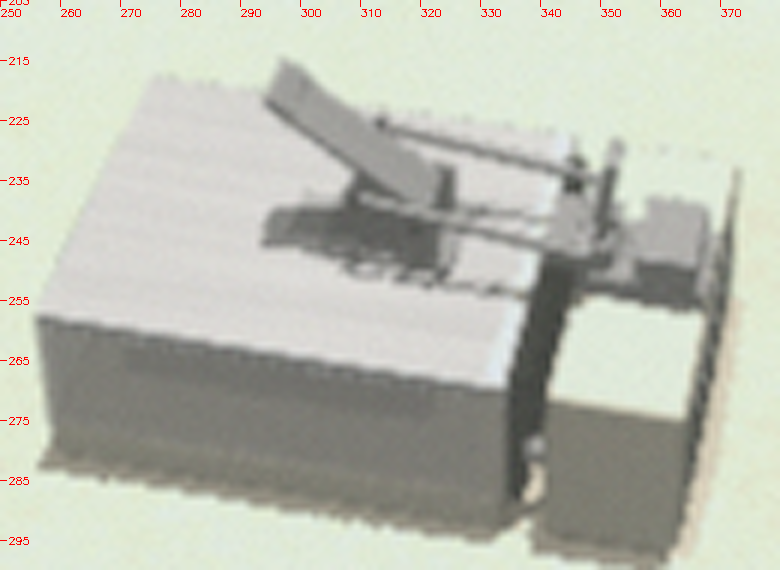

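View pics/top0c.png

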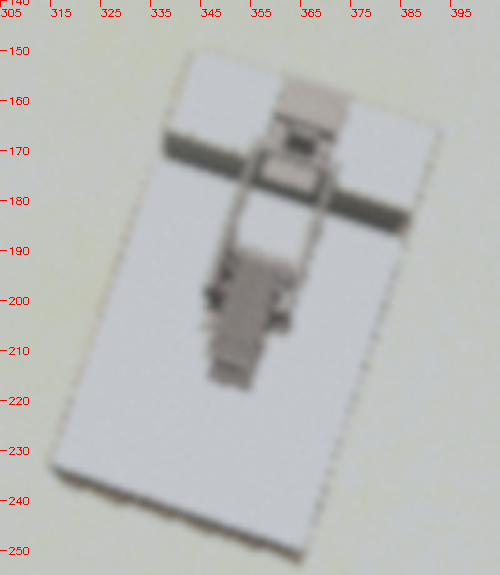

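```bash
cat > h.py <<'E'
import numpy as np, cv2
from scipy.spatial.transform import Rotation as R
from rig import manip, read_camera, camera_info
def proj(n,P):
    c=camera_info(n); q=c["attitude"]; Rc=R.from_quat([q[1],q[2],q[3],q[0]]).as_matrix()
    P=(np.atleast_2d(P)-c["origin"])@Rc
    K=np.array([[c["fx"],0,c["cx"]],[0,c["fy"],c["cy"]],[0,0,1]])
    return cv2.projectPoints(P.reshape(-1,1,3).copy(),np.zeros(3),np.zeros(3),K,c["dist"])[0].reshape(-1,2)
def ch2w(p,P):
    P=np.atleast_2d(P).astype(float)/1000; c,s=np.cos(p[2]),np.sin(p[2])
    return np.c_[p[0]+c*P[:,0]-s*P[:,1],p[1]+s*P[:,0]+c*P[:,1],P[:,2]]
def crop(n,im,u,v,w,h,s,o,g=1.6):
    im=cv2.convertScaleAbs(im[v:v+h,u:u+w,::-1],alpha=g)
    im=cv2.resize(im,None,fx=s,fy=s,interpolation=cv2.INTER_CUBIC)
    for k in range(0,w,10):
        cv2.line(im,(k*s,0),(k*s,6),(0,0,255),1); cv2.putText(im,str(u+k),(k*s,16),0,.35,(0,0,255))
    for k in range(0,h,10):
        cv2.line(im,(0,k*s),(6,k*s),(0,0,255),1); cv2.putText(im,str(v+k),(8,k*s+4),0,.35,(0,0,255))
    cv2.imwrite(o,im)
E
cat > fit.py <<'E'
from h import *
from scipy.optimize import least_squares
obs=[("side",(-130,-70,75),(256,257.5),0),("side",(44,-70,75),(333.5,269.5),0),("side",(-130,70,75),(276,218),0),("side",(44,-70,0),(337,294.5),0),
("side",(50,-70,75),(341.5,271.5),1),("side",(100,-70,75),(364,274.5),1),("side",(100,70,75),(373,232),1),
("top",(-130,70,75),(315,233.5),0),("top",(-130,-70,75),(365.5,251),0),("top",(44,70,75),(338,171.5),0),("top",(44,-70,75),(385.5,187),0),
("top",(50,70,75),(338,167),1),("top",(50,-70,75),(387,182),1),("top",(100,70,75),(343,150.5),1),("top",(100,-70,75),(392.5,166),1)]
def f(p):
    return np.concatenate([proj(n,ch2w(p[:3],np.array(P)+[p[3]*c,0,0]))[0]-uv for n,P,uv,c in obs])
r=least_squares(f,[0.5,-0.07,-0.28,7],x_scale=[.01,.01,.1,5],loss="soft_l1")
print(r.x,np.degrees(r.x[2]))
for o,e in zip(obs,f(r.x).reshape(-1,2)): print(o,e.round(1))
np.save("p.npy",r.x)
E
python3 fit.py
```

```text
[ 0.55502549 -0.09564577 -0.30967637  6.98467993] -17.74314909819753
('side', (-130, -70, 75), (256, 257.5), 0) [-0.8  1. ]
('side', (44, -70, 75), (333.5, 269.5), 0) [0.4 1.1]
('side', (-130, 70, 75), (276, 218), 0) [-1.8  0.6]
('side', (44, -70, 0), (337, 294.5), 0) [-3.4  0.2]
('side', (50, -70, 75), (341.5, 271.5), 1) [-1.5  0.1]
('side', (100, -70, 75), (364, 274.5), 1) [-0.2  0.8]
('side', (100, 70, 75), (373, 232), 1) [-0.7  0. ]
('top', (-130, 70, 75), (315, 233.5), 0) [-0.6 -1. ]
('top', (-130, -70, 75), (365.5, 251), 0) [ 0.1 -1.3]
('top', (44, 70, 75), (338, 171.5), 0) [-2.7 -1.2]
('top', (44, -70, 75), (385.5, 187), 0) [ 0.1 -0.1]
('top', (50, 70, 75), (338, 167), 1) [-1.1 -1.2]
('top', (50, -70, 75), (387, 182), 1) [0.1 0.3]
('top', (100, 70, 75), (343, 150.5), 1) [-0.3 -2.2]
('top', (100, -70, 75), (392.5, 166), 1) [ 0.2 -1.3]
```

```bash
cat > ov.py <<'E'
from h import *
import sys
def ov(n,im,p,s,win,sc,o,th=None,bar=None):
    u,v,w,h=win
    im=cv2.convertScaleAbs(im[v:v+h,u:u+w,::-1],alpha=1.6); im=cv2.resize(im,None,fx=sc,fy=sc,interpolation=cv2.INTER_CUBIC)
    def L(P,c,close=True):
        q=proj(n,ch2w(p,P)); q=((q-[u,v]+.5)*sc).astype(int)
        cv2.polylines(im,[q.reshape(-1,1,2)],close,c,1)
    L([(-130,-70,75),(44,-70,75),(44,70,75),(-130,70,75)],(0,0,255))
    L([(-130,-70,0),(44,-70,0)],(0,0,255))
    x=50+s
    L([(x,-70,75),(x+50,-70,75),(x+50,70,75),(x,70,75)],(255,0,0))
    L([(x,-70,0),(x+50,-70,0)],(255,0,0))
    m=67.7+s
    L([(m+4.5,-14,97),(m+26.5,-14,97),(m+26.5,14,97),(m+4.5,14,97)],(0,160,0))
    L([(m-4.5,-14,95),(m-28.5,-14,95),(m-28.5,14,95),(m-4.5,14,95)],(0,160,0))
    if th is not None:
        c,sn=np.cos(th),np.sin(th)
        f=lambda a,y,b:(a*c+b*sn,y,95-a*sn+b*c)
        L([f(-72,-12,6.5),f(0,-12,5),f(0,12,5),f(-72,12,6.5)],(200,0,200))
        hx,_,hz=f(-26*np.cos(.07),0,-26*np.sin(.07))
        if bar is not None:
            bx=hx+np.sqrt(85**2-(bar-hz)**2); a=np.arctan2(bar-hz,bx-hx)
            g=lambda X,y,Z:(hx+X*np.cos(a)-Z*np.sin(a),y,hz+X*np.sin(a)+Z*np.cos(a))
            L([g(0,-23,0),g(85,-23,0),g(85,23,0),g(0,23,0)],(0,140,255))
            L([g(88,-8,0),g(88,-8,33),g(88,8,33),g(88,8,0)],(0,140,255))
            print("th",th,"hinge",hx,hz,"bar x",bx,"loop ang",a,"tabtop",g(88,0,33))
    cv2.imwrite(o,im)
if __name__=="__main__":
    P=np.load("p.npy")
    rd=lambda n:cv2.imread(f"pics/{n}0.png")[:,:,::-1]
    ov("side",rd("side"),P[:3],P[3],(250,205,130,95),6,"pics/ovs%s.png"%sys.argv[1],.55,98)
    ov("top",rd("top"),P[:3],P[3],(305,140,100,115),5,"pics/ovt%s.png"%sys.argv[1],.55,98)
E
python3 ov.py 1
```

```text
th 0.55 hinge -23.061867992261387 107.00625856407855 bar x 61.459651792211034 loop ang -0.10615524692097802 tabtop (np.float64(67.93931169771703), 0, np.float64(130.49636914347477))
th 0.55 hinge -23.061867992261387 107.00625856407855 bar x 61.459651792211034 loop ang -0.10615524692097802 tabtop (np.float64(67.93931169771703), 0, np.float64(130.49636914347477))
```

View pics/ovs1.png

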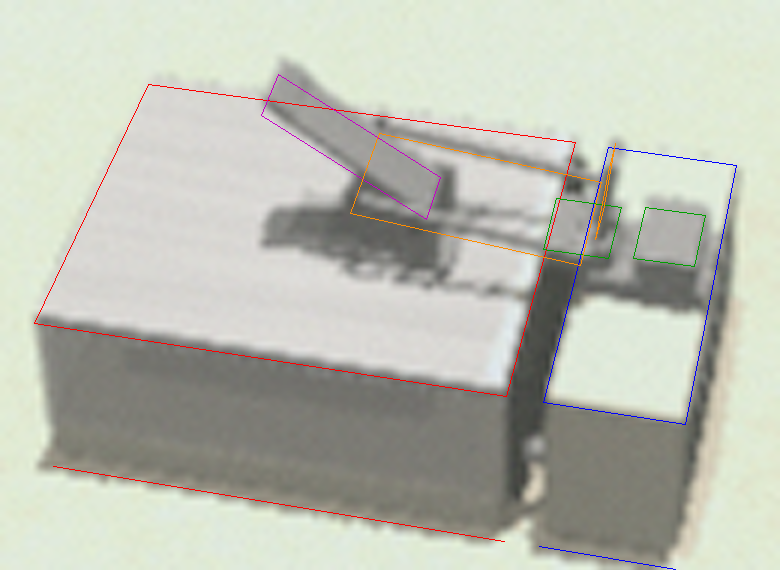

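View pics/ovt1.png

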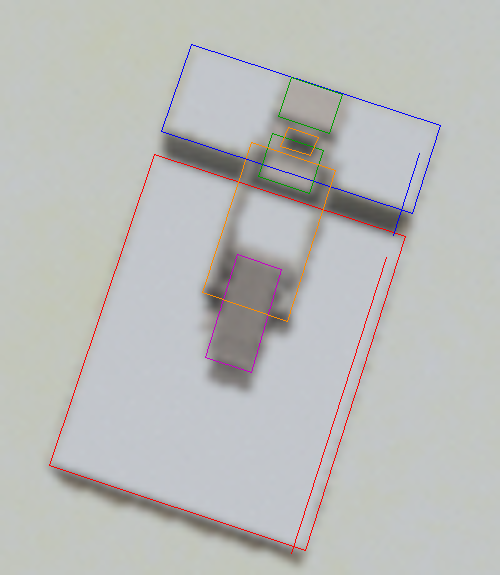

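```bash
cat > st.py <<'E'
from h import *
P=np.load("p.npy"); o=manip.get_obs()
c,s=np.cos(P[2]),np.sin(P[2]); Rz=np.array([[c,s,0],[-s,c,0],[0,0,1]])
t=o["tcp_pos"]-[P[0],P[1],0]; q=o["ee_rot"]; T=R.from_quat([q[1],q[2],q[3],q[0]]).as_matrix()
N=np.diag([-1,1,-1.]) # wanted tool axes in chamber
Tc=Rz@T
print("t",round(o["time"],2),"tcp_ch mm",(Rz@t*1000).round(1),"F_ch",(Rz@o["wrist_force"]).round(1),"w",round(o["gripper_width"]*1000,1))
print("rot needed in tool frame deg",np.degrees(R.from_matrix(Tc.T@N).as_rotvec()).round(2),"q",o["qpos"].round(2))
E
python3 st.py
```

```text
t 0.1 tcp_ch mm [-473.   490.2  230.5] F_ch [-0.1  0.1  0.1] w 85.4
rot needed in tool frame deg [-0.09 -0.02 -8.49] q [ 0.97  0.31  0.05  1.3  -0.    1.43]
```

Call:
play_rows(
  offset=[
    [0,0,-15],
    [0,0,-5],
    [0,0,0],
  ],
  rot=[
    [0,0,-4],
    [0,0,-4],
    [0,0,0],
  ],
  jaw=[85,85,85],
)

```text
time: 0.35
tcp_pos: [0.2544, 0.5162, 0.2522]
ee_rot: [0.0, 0.158, 0.988, 0.001]
wrist_force: [0.1, 1.1, -0.5]
gripper_width: 0.0853
```

```bash
python3 st.py
```

```text
t 0.35 tcp_ch mm [-472.8  491.1  252.2] F_ch [-0.2  1.1 -0.5] w 85.3
rot needed in tool frame deg [ 0.08  0.03 -0.39] q [ 0.97  0.31  0.09  1.35 -0.    1.29]
```

Call:
play_rows(
  offset=[
    [-27,-24.5,0],
    [-27,-24.5,0],
    [-27,-24.5,0],
    [-27,-24.5,0],
    [-27,-24.5,0],
  ],
  rot=[
    [0,0,-0.4],
    [0,0,0],
    [0,0,0],
    [0,0,0],
    [0,0,0],
  ],
  jaw=[85,85,85,85,85],
)

```text
time: 0.77
tcp_pos: [0.345, 0.3561, 0.2505]
ee_rot: [-0.0, 0.156, 0.988, -0.0]
wrist_force: [0.0, 1.0, 0.1]
gripper_width: 0.0852
```

Call:
play_rows(
  offset=[
    [-27,-24.5,0],
    [-27,-24.5,0],
    [-27,-24.5,0],
    [-27,-24.5,0],
    [-27,-24.5,0],
  ],
  rot=[
    [0,0,0],
    [0,0,0],
    [0,0,0],
    [0,0,0],
    [0,0,0],
  ],
  jaw=[85,85,85,85,85],
)

```text
time: 1.18
tcp_pos: [0.4361, 0.198, 0.2507]
ee_rot: [-0.0, 0.156, 0.988, -0.0]
wrist_force: [0.0, 1.2, 0.1]
gripper_width: 0.0851
```

Call:
play_rows(
  offset=[
    [-27,-24.5,0],
    [-27,-24.5,0],
    [-27,-24.5,0],
    [-27,-24.5,0],
    [-27,-24.5,0],
  ],
  rot=[
    [0,0,0],
    [0,0,0],
    [0,0,0],
    [0,0,0],
    [0,0,0],
  ],
  jaw=[85,85,85,85,85],
)

```text
time: 1.6
tcp_pos: [0.5272, 0.0401, 0.2506]
ee_rot: [-0.0, 0.156, 0.988, 0.0]
wrist_force: [-0.2, -0.7, 0.8]
gripper_width: 0.0848
```

Call:
play_rows(
  offset=[
    [-27,-24.5,0],
    [-27,-24.5,0],
    [-27,-24.5,0],
    [-27,-24.5,0],
    [-27,-24.5,0],
  ],
  rot=[
    [0,0,0],
    [0,0,0],
    [0,0,0],
    [0,0,0],
    [0,0,0],
  ],
  jaw=[85,85,85,85,85],
)

```text
time: 2.02
tcp_pos: [0.6182, -0.1178, 0.2503]
ee_rot: [-0.001, 0.156, 0.988, 0.0]
wrist_force: [-0.5, 1.0, 1.2]
gripper_width: 0.0853
```

```bash
python3 st.py
```

```text
t 2.02 tcp_ch mm [ 66.9  -1.8 250.3] F_ch [-0.7  0.8  1.2] w 85.3
rot needed in tool frame deg [ 0.01 -0.07 -0.23] q [-0.32  0.42  0.25  1.4   0.   -0.  ]
```

Call:
play_rows(
  offset=[
    [-1,1.8,30],
    [0,0,30],
    [0,0,30],
    [0,0,10],
  ],
  rot=[
    [0,0,0],
    [0,0,0],
    [0,0,0],
    [0,0,0],
  ],
  jaw=[60,50,40,40],
)

```text
time: 2.35
tcp_pos: [0.6165, -0.1142, 0.1454]
ee_rot: [-0.004, 0.156, 0.988, 0.001]
wrist_force: [-0.2, 0.8, -1.3]
gripper_width: 0.0404
```

```bash
cat > pic.py <<'E'
from h import *
import sys
k=sys.argv[1]
crop("side",read_camera("side"),270,170,120,95,6,f"pics/s{k}.png")
crop("top",read_camera("top"),305,130,110,100,5,f"pics/t{k}.png")
E
python3 pic.py 1; python3 st.py
```

```text
t 2.45 tcp_ch mm [ 64.9   1.5 148.2] F_ch [-0.8  0.8  0.1] w 40.2
rot needed in tool frame deg [ 0.01 -0.37 -0.16] q [-0.31  0.45  0.05  1.17  0.    0.  ]
```

View pics/s1.png

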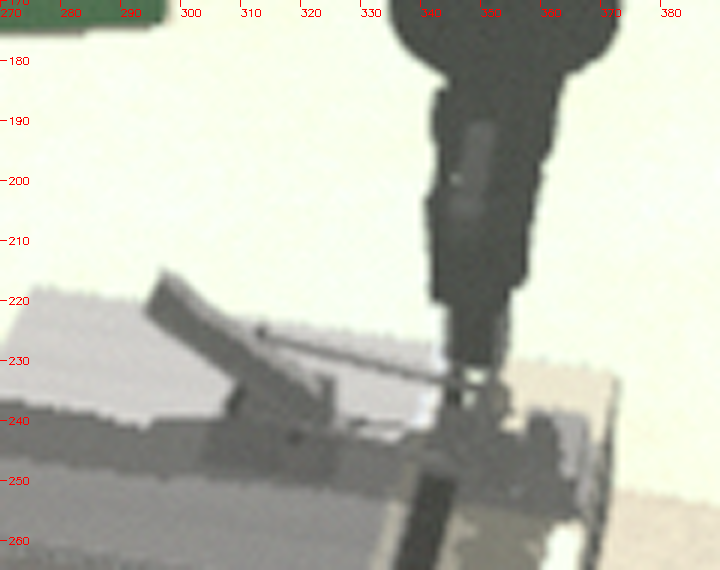

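View pics/t1.png

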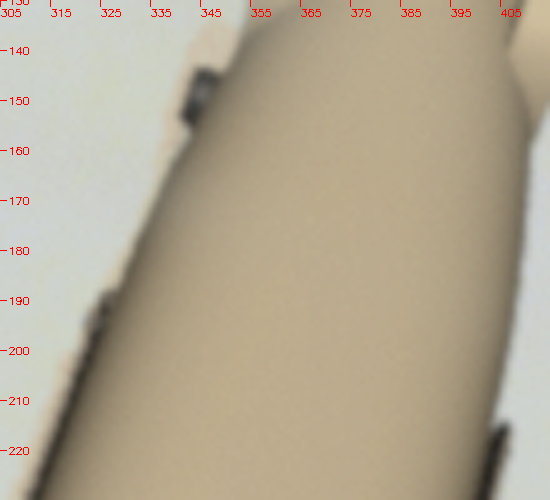

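Run:
```python
from h import *
P=np.load("p.npy")[:3]
for c in [(64.9,1.5,148.2),(64.9,-25,148.2),(64.9,-35,148.2),(67.9,0,130.5),(67.9,-8,130.5),(67.9,8,130.5)]:
    print(c,proj("side",ch2w(P,c)).round(1),proj("top",ch2w(P,c)).round(1))
```

```text
(64.9, 1.5, 148.2) [[350.5 223.8]] [[365.  165.4]]
(64.9, -25, 148.2) [[348.4 231.9]] [[375.1 168.8]]
(64.9, -35, 148.2) [[347.6 235. ]] [[378.9 170. ]]
(67.9, 0, 130.5) [[351.5 230.8]] [[365.2 165.9]]
(67.9, -8, 130.5) [[350.9 233.3]] [[368.3 166.9]]
(67.9, 8, 130.5) [[352.1 228.5]] [[362.2 165. ]]
```

Call:
play_rows(
  offset=[
    [-3,-1.5,12],
    [0,0,12],
    [0,0,12],
    [0,0,0],
  ],
  rot=[
    [0,0,0],
    [0,0,0],
    [0,0,0],
    [0,0,0],
  ],
  jaw=[40,40,40,40],
)

```text
time: 2.78
tcp_pos: [0.6219, -0.1169, 0.1146]
ee_rot: [-0.0, 0.155, 0.988, 0.0]
wrist_force: [-0.1, 0.6, -1.5]
gripper_width: 0.0399
```

```bash
python3 st.py; python3 pic.py 2
```

```text
t 2.78 tcp_ch mm [7.020e+01 1.000e-01 1.146e+02] F_ch [-0.2  0.6 -1.5] w 39.9
rot needed in tool frame deg [ 0.   -0.02 -0.1 ] q [-0.31  0.48  0.    1.09  0.   -0.  ]
```

View pics/s2.png

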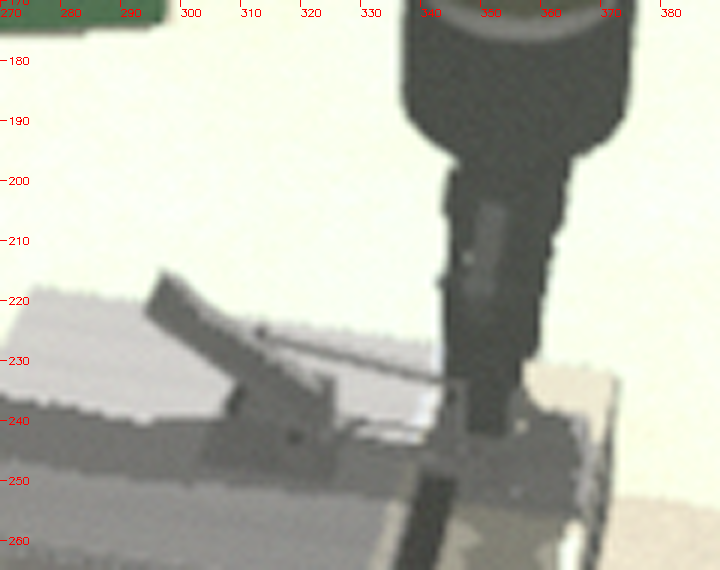

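Call:
play_rows(
  offset=[
    [1,0,1],
    [0,0,0],
    [0,0,0],
    [0,0,0],
    [0,0,0],
  ],
  rot=[
    [0,0,0],
    [0,0,0],
    [0,0,0],
    [0,0,0],
    [0,0,0],
  ],
  jaw=[30,20,10,5,5],
)

```text
time: 3.3
tcp_pos: [0.6216, -0.1169, 0.1156]
ee_rot: [0.001, 0.155, 0.988, -0.0]
wrist_force: [-0.9, 0.3, 6.1]
gripper_width: 0.0131
```

```bash
python3 st.py
```

```text
t 3.3 tcp_ch mm [6.990e+01 1.000e-01 1.156e+02] F_ch [-1.   0.   6.1] w 13.1
rot needed in tool frame deg [ 0.01  0.12 -0.08] q [-0.31  0.47 -0.    1.09  0.   -0.  ]
```

Call:
play_rows(
  offset=[
    [0,0,0],
    [0,0,0],
  ],
  rot=[
    [0,0,0],
    [0,0,0],
  ],
  jaw=[5,5],
)

```text
time: 3.47
tcp_pos: [0.6217, -0.1169, 0.1156]
ee_rot: [0.001, 0.155, 0.988, -0.0]
wrist_force: [-0.7, -0.1, 5.6]
gripper_width: 0.0134
```

```bash
python3 st.py; python3 pic.py 3
```

```text
t 3.47 tcp_ch mm [7.000e+01 1.000e-01 1.156e+02] F_ch [-0.6 -0.4  5.6] w 13.4
rot needed in tool frame deg [ 0.01  0.13 -0.09] q [-0.31  0.47 -0.    1.09  0.   -0.  ]
```

View pics/s3.png

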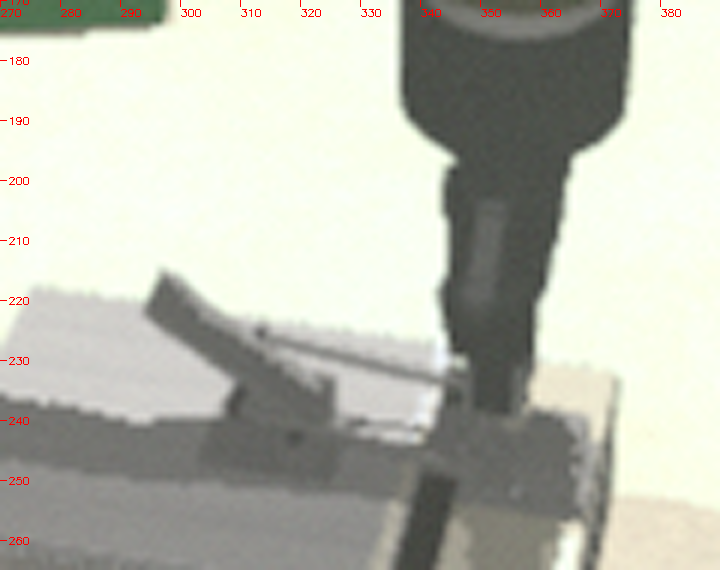

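```bash
cat > plan.py <<'E'
import numpy as np,sys
from scipy.optimize import brentq
def loop(bx,bz):
    # lever angle giving hinge at 85 from the bar, on the open branch
    h=lambda th:(-26*np.cos(th-.07),95+26*np.sin(th-.07))
    g=lambda th:np.hypot(bx-h(th)[0],bz-h(th)[1])-85
    th=brentq(g,0.0,1.9); hx,hz=h(th)
    return th,np.arctan2(bz-hz,bx-hx)   # a<0: bar below hinge
def tool(b,rel,a0,):
    th,a=loop(*b); d=-(a-a0)   # + about y
    c,s=np.cos(d),np.sin(d)
    return np.array([b[0]+rel[0]*c+rel[1]*s,b[1]-rel[0]*s+rel[1]*c]),np.degrees(d),th
if __name__=="__main__":
    b0=(61.5,97.7); tcp0=np.array([70.,115.6]); rel=tcp0-b0; th,a0=loop(*b0)
    for b in [(61.5,97.7),(61.5,100),(64,100),(68,100),(72,100),(74.7,100),(76,100),(78,100),(74.7,96),(74.7,92),(74.7,88)]:
        t,d,th=tool(b,rel,a0); print(b,"tcp",t.round(1),"pitch",round(d,2),"lever",round(th,2))
E
python3 plan.py
```

```text
(61.5, 97.7) tcp [ 70.  115.6] pitch -0.0 lever 0.56
(61.5, 100) tcp [ 69.4 118.2] pitch -1.91 lever 0.54
(64, 100) tcp [ 72.9 117.7] pitch 1.25 lever 0.75
(68, 100) tcp [ 77.8 117.2] pitch 4.36 lever 1.0
(72, 100) tcp [ 82.4 116.9] pitch 6.22 lever 1.21
(74.7, 100) tcp [ 85.3 116.7] pitch 7.03 lever 1.33
(76, 100) tcp [ 86.7 116.7] pitch 7.31 lever 1.39
(78, 100) tcp [ 88.8 116.6] pitch 7.63 lever 1.47
(74.7, 96) tcp [ 86.2 112.1] pitch 10.06 lever 1.38
(74.7, 92) tcp [ 87.  107.5] pitch 13.14 lever 1.43
(74.7, 88) tcp [ 87.9 102.8] pitch 16.24 lever 1.5
```

```bash
cat > goto.py <<'E'
from h import *
import sys
x,y,z,pitch=map(float,sys.argv[1:5]); n=int(sys.argv[5])
P=np.load("p.npy"); o=manip.get_obs()
c,s=np.cos(P[2]),np.sin(P[2]); Rz=np.array([[c,s,0],[-s,c,0],[0,0,1]])
t=Rz@(o["tcp_pos"]-[P[0],P[1],0])*1000; q=o["ee_rot"]; T=Rz@R.from_quat([q[1],q[2],q[3],q[0]]).as_matrix()
G=R.from_euler("y",pitch,degrees=True).as_matrix()@np.diag([-1,1,-1.])
rv=R.from_matrix(T.T@G).as_rotvec(); off=(np.array([x,y,z])-t)/n
print("tcp",t.round(1),"F",(Rz@o["wrist_force"]).round(1))
for k in range(n):
    print((T.T@off).round(1).tolist(),np.degrees(rv/n).round(2).tolist()); T=T@R.from_rotvec(rv/n).as_matrix()
E
python3 goto.py 69.4 0 118.2 0 2
```

```text
tcp [6.990e+01 1.000e-01 1.156e+02] F [-0.7  0.2  6.8]
[0.3, -0.0, -1.3] [0.01, 0.06, -0.04]
[0.3, -0.0, -1.3] [0.01, 0.06, -0.04]
```

Call:
play_rows(
  offset=[
    [0,0,-1.3],
    [0,0,-1.3],
    [0,0,0],
  ],
  rot=[
    [0,-0.5,0],
    [0,-0.5,0],
    [0,0,0],
  ],
  jaw=[5,5,5],
)

```text
time: 3.82
tcp_pos: [0.6212, -0.1168, 0.1172]
ee_rot: [0.009, 0.155, 0.988, -0.001]
wrist_force: [1.5, -1.3, 0.4]
gripper_width: 0.0133
```

```bash
python3 st.py;  python3 goto.py 77.8 0 117.2 4.4 4
```

```text
t 3.82 tcp_ch mm [ 69.5   0.  117.2] F_ch [ 1.9 -0.8  0.4] w 13.3
rot needed in tool frame deg [ 0.    1.1  -0.08] q [-0.31  0.46 -0.02  1.07  0.   -0.  ]
tcp [ 69.5   0.  117.2] F [ 1.9 -0.8  0.4]
[-2.1, -0.0, 0.0] [0.0, 1.37, -0.02]
[-2.1, -0.0, -0.0] [0.0, 1.37, -0.02]
[-2.1, -0.0, -0.1] [0.0, 1.37, -0.02]
[-2.1, -0.0, -0.1] [0.0, 1.37, -0.02]
```

Call:
play_rows(
  offset=[
    [-2,0,-0.8],
    [-2,0,0],
    [-2,0,0],
    [-2,0,0],
    [0,0,0],
  ],
  rot=[
    [0,1.3,0],
    [0,1.3,0],
    [0,1.3,0],
    [0,1.3,0],
    [0,0,0],
  ],
  jaw=[5,5,5,5,5],
)

```text
time: 4.23
tcp_pos: [0.6272, -0.1187, 0.1158]
ee_rot: [-0.039, 0.155, 0.987, 0.006]
wrist_force: [-2.7, 1.7, -1.2]
gripper_width: 0.0133
```

```bash
python3 st.py;  python3 goto.py 85.3 0 117.2 7 4; python3 pic.py 4
```

```text
t 4.23 tcp_ch mm [ 75.8  -0.  115.8] F_ch [-3.1  0.8 -1.2] w 13.3
rot needed in tool frame deg [ 0.02 -4.52 -0.09] q [-0.31  0.55  0.13  1.22  0.   -0.  ]
tcp [ 75.8  -0.  115.8] F [-3.1  0.8 -1.2]
[-2.3, 0.0, -0.5] [0.01, 0.62, -0.02]
[-2.3, 0.0, -0.6] [0.01, 0.62, -0.02]
[-2.3, 0.0, -0.6] [0.01, 0.62, -0.02]
[-2.3, 0.0, -0.6] [0.01, 0.62, -0.02]
```

View pics/s4.png

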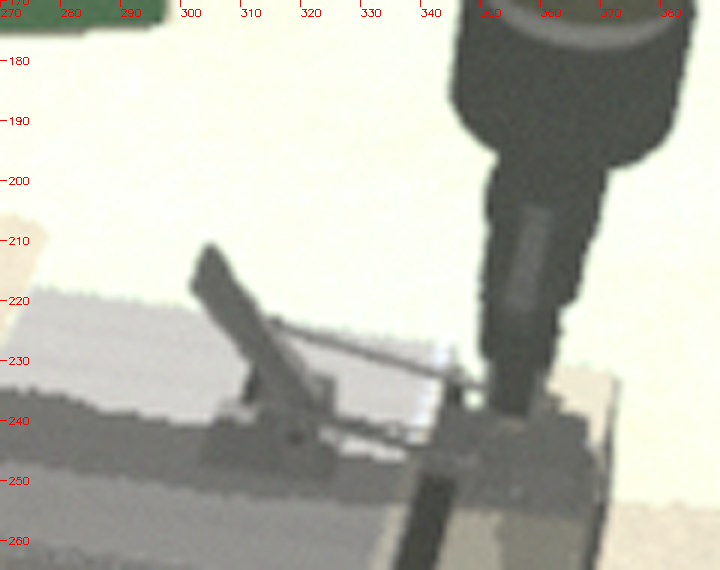

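Call:
play_rows(
  offset=[
    [-1.5,0,-1.2],
    [-2,0,-0.5],
    [-2,0,-0.3],
    [0,0,0],
  ],
  rot=[
    [0,0.6,0],
    [0,0.6,0],
    [0,0.6,0],
    [0,0,0],
  ],
  jaw=[5,5,5,5],
)

```text
time: 4.67
tcp_pos: [0.6347, -0.1212, 0.1191]
ee_rot: [-0.052, 0.155, 0.987, 0.008]
wrist_force: [-2.4, 2.2, -2.0]
gripper_width: 0.0134
```

```bash
python3 st.py;  python3 goto.py 85.3 0 117.2 7 2
```

```text
t 4.67 tcp_ch mm [ 8.370e+01 -1.000e-01  1.191e+02] F_ch [-2.9  1.4 -2. ] w 13.4
rot needed in tool frame deg [ 0.01 -5.98 -0.1 ] q [-0.31  0.59  0.19  1.28  0.   -0.  ]
tcp [ 8.370e+01 -1.000e-01  1.191e+02] F [-2.9  1.4 -2. ]
[-0.9, 0.1, 0.9] [0.01, 0.51, -0.05]
[-0.9, 0.1, 0.9] [0.01, 0.51, -0.05]
```

Call:
play_rows(
  offset=[
    [-1.5,0,0.9],
    [0,0,1],
    [0,0,0],
  ],
  rot=[
    [0,0.5,0],
    [0,0.5,0],
    [0,0,0],
  ],
  jaw=[5,5,5],
)

```text
time: 4.92
tcp_pos: [0.6359, -0.1216, 0.1169]
ee_rot: [-0.06, 0.155, 0.986, 0.009]
wrist_force: [-0.6, 1.2, -1.0]
gripper_width: 0.0136
```

```bash
python3 st.py;  python3 goto.py 86.2 0 112.1 10 4
```

```text
t 4.92 tcp_ch mm [ 8.490e+01 -1.000e-01  1.169e+02] F_ch [-0.9  1.  -1. ] w 13.6
rot needed in tool frame deg [ 0.01 -6.96 -0.09] q [-0.31  0.61  0.22  1.3  -0.   -0.  ]
tcp [ 8.490e+01 -1.000e-01  1.169e+02] F [-0.9  1.  -1. ]
[-0.5, 0.0, 1.1] [0.01, 0.76, -0.02]
[-0.5, 0.0, 1.1] [0.01, 0.76, -0.02]
[-0.5, 0.0, 1.1] [0.01, 0.76, -0.02]
[-0.5, 0.0, 1.1] [0.01, 0.76, -0.02]
```

Call:
play_rows(
  offset=[
    [-0.5,0,1.1],
    [-0.5,0,1.1],
    [0,0,0],
  ],
  rot=[
    [0,0.7,0],
    [0,0.7,0],
    [0,0,0],
  ],
  jaw=[5,5,5],
)

```text
time: 5.17
tcp_pos: [0.636, -0.1216, 0.1143]
ee_rot: [-0.073, 0.155, 0.985, 0.012]
wrist_force: [-0.6, -0.0, -0.7]
gripper_width: 0.0136
```

```bash
python3 st.py;  python3 goto.py 86.2 0 112.1 10 2
```

```text
t 5.17 tcp_ch mm [ 8.510e+01 -1.000e-01  1.143e+02] F_ch [-0.6 -0.2 -0.7] w 13.6
rot needed in tool frame deg [ 0.02 -8.47 -0.09] q [-0.31  0.63  0.25  1.34 -0.   -0.  ]
tcp [ 8.510e+01 -1.000e-01  1.143e+02] F [-0.6 -0.2 -0.7]
[-0.7, 0.0, 1.0] [0.01, 0.77, -0.04]
[-0.7, 0.0, 1.0] [0.01, 0.77, -0.04]
```

Call:
play_rows(
  offset=[
    [-0.5,0,1.0],
    [-0.5,0,0.8],
    [0,0,0],
  ],
  rot=[
    [0,0.7,0],
    [0,0.7,0],
    [0,0,0],
  ],
  jaw=[5,5,5],
)

```text
time: 5.42
tcp_pos: [0.6364, -0.1218, 0.1122]
ee_rot: [-0.085, 0.154, 0.984, 0.013]
wrist_force: [-0.7, -0.5, -1.7]
gripper_width: 0.0131
```

```bash
python3 st.py;  python3 goto.py 86.6 0 110 11.5 2
```

```text
t 5.42 tcp_ch mm [ 8.550e+01 -1.000e-01  1.122e+02] F_ch [-0.5 -0.7 -1.7] w 13.1
rot needed in tool frame deg [ 0.02 -9.91 -0.09] q [-0.31  0.66  0.29  1.37 -0.   -0.  ]
tcp [ 8.550e+01 -1.000e-01  1.122e+02] F [-0.5 -0.7 -1.7]
[-0.7, 0.0, 1.0] [0.01, 0.8, -0.04]
[-0.7, 0.0, 1.0] [0.01, 0.8, -0.04]
```

Call:
play_rows(
  offset=[
    [-0.5,0,1.0],
    [-0.5,0,1.0],
    [0,0,0],
  ],
  rot=[
    [0,0.7,0],
    [0,0.7,0],
    [0,0,0],
  ],
  jaw=[5,5,5],
)

```text
time: 5.67
tcp_pos: [0.6371, -0.122, 0.11]
ee_rot: [-0.097, 0.154, 0.983, 0.015]
wrist_force: [-2.1, 0.6, -0.9]
gripper_width: 0.0132
```

```bash
python3 st.py;  python3 goto.py 87 0 107.5 13 2; python3 pic.py 5
```

```text
t 5.67 tcp_ch mm [ 8.62e+01 -1.00e-01  1.10e+02] F_ch [-2.1 -0.1 -0.9] w 13.2
rot needed in tool frame deg [  0.02 -11.29  -0.09] q [-0.31  0.68  0.32  1.41 -0.   -0.  ]
tcp [ 8.62e+01 -1.00e-01  1.10e+02] F [-2.1 -0.1 -0.9]
[-0.6, 0.0, 1.2] [0.01, 0.85, -0.04]
[-0.6, 0.0, 1.2] [0.01, 0.85, -0.04]
```

View pics/s5.png

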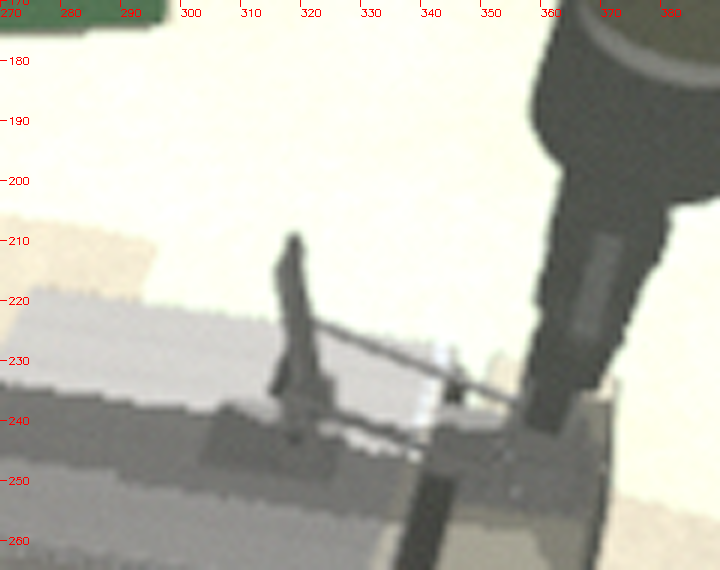

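Call:
play_rows(
  offset=[
    [-0.5,0,1.2],
    [-0.5,0,1.2],
    [0,0,0],
  ],
  rot=[
    [0,0.8,0],
    [0,0.8,0],
    [0,0,0],
  ],
  jaw=[5,5,5],
)

```text
time: 6.02
tcp_pos: [0.6376, -0.1221, 0.1075]
ee_rot: [-0.111, 0.154, 0.982, 0.017]
wrist_force: [-2.1, -0.6, -0.7]
gripper_width: 0.0134
```

```bash
python3 st.py;  python3 goto.py 87.4 0 105 14.5 2
```

```text
t 6.02 tcp_ch mm [ 86.8  -0.  107.5] F_ch [-1.8 -1.2 -0.7] w 13.4
rot needed in tool frame deg [  0.02 -12.89  -0.09] q [-0.31  0.71  0.36  1.44 -0.   -0.  ]
tcp [ 86.8  -0.  107.5] F [-1.8 -1.2 -0.7]
[-0.6, 0.0, 1.2] [0.02, 0.81, -0.04]
[-0.6, 0.0, 1.2] [0.02, 0.81, -0.04]
```

Call:
play_rows(
  offset=[
    [-0.5,0,1.2],
    [-0.5,0,1.2],
    [0,0,0],
  ],
  rot=[
    [0,0.8,0],
    [0,0.8,0],
    [0,0,0],
  ],
  jaw=[5,5,5],
)

```text
time: 6.27
tcp_pos: [0.638, -0.1223, 0.1048]
ee_rot: [-0.125, 0.154, 0.98, 0.02]
wrist_force: [-1.8, 0.1, -0.6]
gripper_width: 0.0133
```

```bash
python3 st.py;  python3 goto.py 87.9 0 102.8 16 2
```

```text
t 6.27 tcp_ch mm [ 8.720e+01 -1.000e-01  1.048e+02] F_ch [-1.7 -0.4 -0.6] w 13.3
rot needed in tool frame deg [  0.02 -14.5   -0.09] q [-0.31  0.74  0.4   1.48 -0.   -0.  ]
tcp [ 8.720e+01 -1.000e-01  1.048e+02] F [-1.7 -0.4 -0.6]
[-0.6, 0.0, 0.9] [0.02, 0.75, -0.05]
[-0.6, 0.0, 0.9] [0.02, 0.75, -0.05]
```

Call:
play_rows(
  offset=[
    [-0.4,0,0.9],
    [-0.4,0,0.9],
    [0,0,0],
  ],
  rot=[
    [0,0.7,0],
    [0,0.7,0],
    [0,0,0],
  ],
  jaw=[5,5,5],
)

```text
time: 6.52
tcp_pos: [0.6383, -0.1223, 0.1029]
ee_rot: [-0.137, 0.153, 0.978, 0.022]
wrist_force: [-2.0, 0.4, -1.1]
gripper_width: 0.0134
```

```bash
python3 st.py;  python3 pic.py 6
```

```text
t 6.52 tcp_ch mm [ 87.4  -0.  102.9] F_ch [-2.  -0.2 -1.1] w 13.4
rot needed in tool frame deg [  0.02 -15.89  -0.09] q [-0.31  0.77  0.44  1.52 -0.   -0.  ]
```

View pics/s6.png

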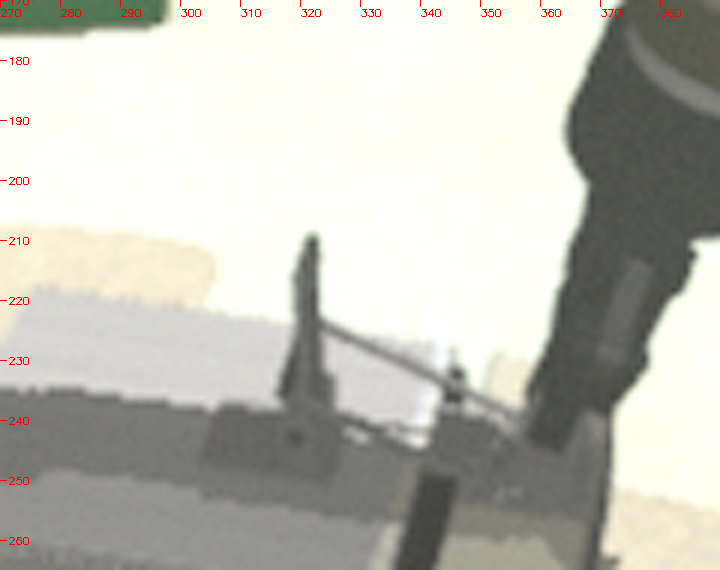

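Call:
play_rows(
  offset=[
    [1,0,0.6],
    [1,0,0],
    [0,0,0],
  ],
  rot=[
    [0,0,0],
    [0,0,0],
    [0,0,0],
  ],
  jaw=[5,5,5],
)

```text
time: 6.87
tcp_pos: [0.6371, -0.122, 0.104]
ee_rot: [-0.134, 0.154, 0.979, 0.021]
wrist_force: [2.3, -1.3, -0.5]
gripper_width: 0.0133
```

```bash
python3 st.py
```

```text
t 6.87 tcp_ch mm [ 86.2  -0.  104. ] F_ch [ 2.6 -0.5 -0.5] w 13.3
rot needed in tool frame deg [  0.02 -15.64  -0.09] q [-0.31  0.76  0.43  1.51 -0.   -0.  ]
```

Call:
play_rows(
  offset=[
    [1,0,0.5],
    [1,0,0.5],
    [0,0,0],
  ],
  rot=[
    [0,0,0],
    [0,0,0],
    [0,0,0],
  ],
  jaw=[5,5,5],
)

```text
time: 7.12
tcp_pos: [0.6356, -0.1215, 0.1037]
ee_rot: [-0.134, 0.154, 0.979, 0.021]
wrist_force: [5.1, -1.9, -1.2]
gripper_width: 0.0133
```

```bash
python3 st.py
```

```text
t 7.12 tcp_ch mm [ 8.470e+01 -1.000e-01  1.037e+02] F_ch [ 5.4 -0.3 -1.2] w 13.3
rot needed in tool frame deg [  0.02 -15.56  -0.09] q [-0.31  0.76  0.42  1.51 -0.   -0.  ]
```

Call:
play_rows(
  offset=[
    [1,0,0.4],
    [0.5,0,0.4],
    [0,0,0],
  ],
  rot=[
    [0,0,0],
    [0,0,0],
    [0,0,0],
  ],
  jaw=[5,5,5],
)

```text
time: 7.37
tcp_pos: [0.6355, -0.1215, 0.1037]
ee_rot: [-0.132, 0.154, 0.979, 0.021]
wrist_force: [8.8, -2.8, -0.0]
gripper_width: 0.0132
```

```bash
python3 st.py; python3 pic.py 7
```

```text
t 7.37 tcp_ch mm [ 8.450e+01 -1.000e-01  1.037e+02] F_ch [ 9.2  0.1 -0. ] w 13.2
rot needed in tool frame deg [  0.03 -15.36  -0.1 ] q [-0.31  0.75  0.41  1.5  -0.   -0.  ]
```

View pics/s7.png

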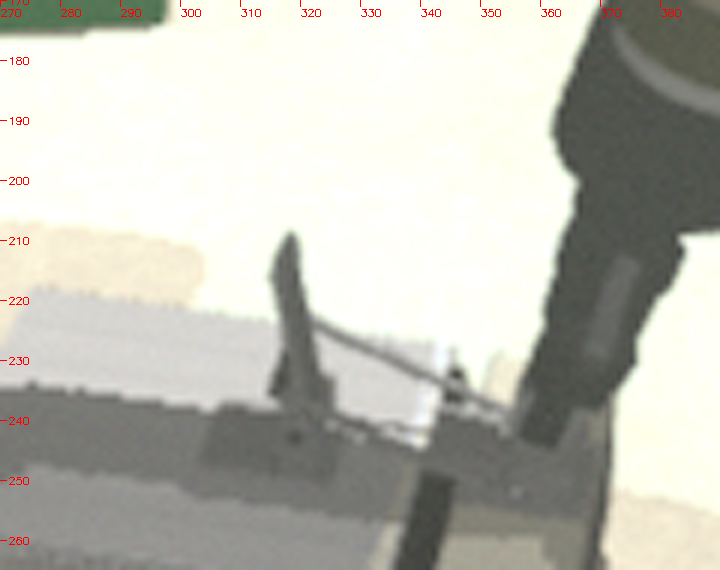

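Call:
play_rows(
  offset=[
    [-1,0,0.3],
    [-0.7,0,0.4],
    [0,0,0],
  ],
  rot=[
    [0,0,0],
    [0,0,0],
    [0,0,0],
  ],
  jaw=[5,5,5],
)

```text
time: 7.72
tcp_pos: [0.6346, -0.1212, 0.1021]
ee_rot: [-0.135, 0.154, 0.979, 0.021]
wrist_force: [3.6, -1.8, 1.9]
gripper_width: 0.0131
```

Call:
play_rows(
  offset=[
    [0,0,0],
    [0,0,0],
    [0,0,0],
    [0,0,0],
  ],
  rot=[
    [0,0,0],
    [0,0,0],
    [0,0,0],
    [0,0,0],
  ],
  jaw=[16,25,35,35],
)

```text
time: 8.05
tcp_pos: [0.6331, -0.1205, 0.1013]
ee_rot: [-0.137, 0.153, 0.978, 0.022]
wrist_force: [-0.9, 0.4, 0.0]
gripper_width: 0.0348
```

```bash
python3 st.py; python3 pic.py 8
```

```text
t 8.05 tcp_ch mm [8.190e+01 1.000e-01 1.013e+02] F_ch [-1.  0.  0.] w 34.8
rot needed in tool frame deg [  0.02 -15.92  -0.08] q [-0.31  0.76  0.41  1.51 -0.   -0.  ]
```

View pics/s8.png

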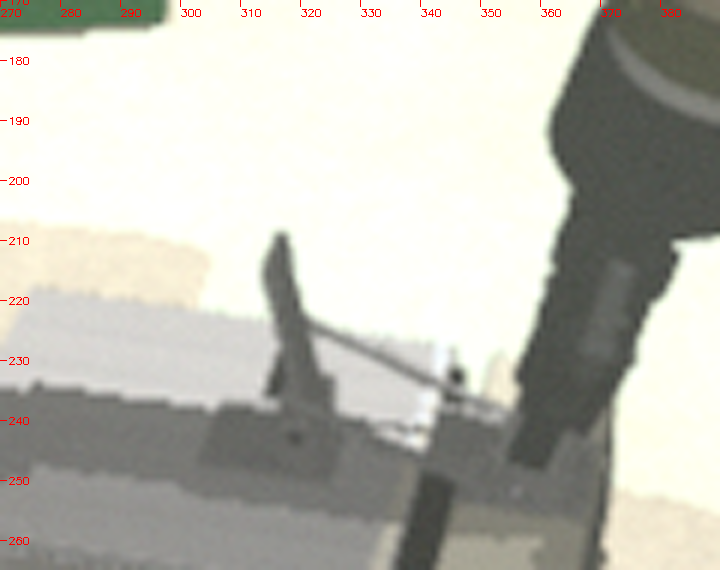

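Call:
play_rows(
  offset=[
    [0,0,-10],
    [0,0,-25],
    [0,0,-35],
    [0,0,-30],
    [0,0,0],
  ],
  rot=[
    [0,0,0],
    [0,0,0],
    [0,0,0],
    [0,0,0],
    [0,0,0],
  ],
  jaw=[40,40,40,20,0],
)

```text
time: 8.57
tcp_pos: [0.6625, -0.1302, 0.2044]
ee_rot: [-0.131, 0.154, 0.979, 0.021]
wrist_force: [-0.5, -0.1, 1.8]
gripper_width: 0.0167
```

```bash
python3 st.py; python3 pic.py 9
```

```text
t 8.57 tcp_ch mm [ 1.129e+02 -2.000e-01  2.044e+02] F_ch [-0.4 -0.3  1.8] w 16.7
rot needed in tool frame deg [  0.02 -15.24  -0.09] q [-0.31  0.81  0.76  1.79 -0.   -0.  ]
```

View pics/s9.png

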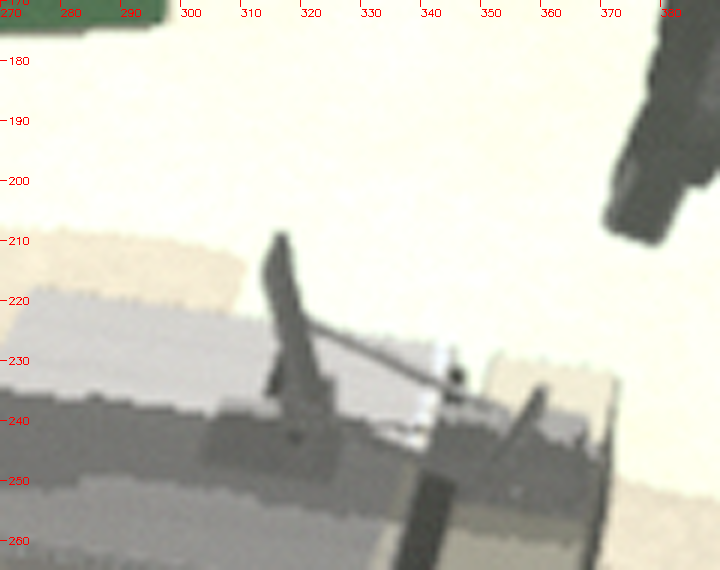

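```bash
python3 goto.py 30 0 190 0 5; python3 -c "
import numpy as np
for th in np.arange(1.4,-.01,-.1):
    c,s=np.cos(th),np.sin(th); print(round(th,2),'TCP',round(-66*c+6.5*s+11,1),round(95+66*s+6.5*c,1))"
```

```text
tcp [111.2  -0.  199.2] F [-0.9  0.1 -0.2]
[15.1, -0.0, 6.1] [0.0, -3.12, -0.02]
[15.5, -0.0, 5.3] [0.0, -3.12, -0.02]
[15.7, -0.0, 4.5] [0.0, -3.12, -0.02]
[15.9, -0.0, 3.6] [0.0, -3.12, -0.02]
[16.1, 0.0, 2.7] [0.0, -3.12, -0.02]
1.4 TCP 6.2 161.1
1.3 TCP -0.4 160.3
1.2 TCP -6.9 158.9
1.1 TCP -13.1 156.8
1.0 TCP -19.2 154.0
0.9 TCP -24.9 150.7
0.8 TCP -30.3 146.9
0.7 TCP -35.3 142.5
0.6 TCP -39.8 137.6
0.5 TCP -43.8 132.3
0.4 TCP -47.3 126.7
0.3 TCP -50.1 120.7
0.2 TCP -52.4 114.5
0.1 TCP -54.0 108.1
-0.0 TCP -55.0 101.5
```

Call:
play_rows(
  offset=[
    [15,0,6],
    [15.5,0,5],
    [15.7,0,4.5],
    [16,0,3.6],
    [16,0,2.7],
  ],
  rot=[
    [0,-3.1,0],
    [0,-3.1,0],
    [0,-3.1,0],
    [0,-3.1,0],
    [0,-3,0],
  ],
  jaw=[0,0,0,0,0],
)

```text
time: 9.08
tcp_pos: [0.5809, -0.1038, 0.1874]
ee_rot: [-0.005, 0.155, 0.988, 0.001]
wrist_force: [-0.6, -0.4, -0.1]
gripper_width: -0.0002
```

Call:
play_rows(
  offset=[
    [3,0,10],
    [3,0,10],
    [4,0,10],
    [0,0,0],
  ],
  rot=[
    [0,0,0],
    [0,0,0],
    [0,0,0],
    [0,0,0],
  ],
  jaw=[0,0,0,0],
)

```text
time: 9.42
tcp_pos: [0.5699, -0.1002, 0.1564]
ee_rot: [-0.008, 0.155, 0.988, 0.001]
wrist_force: [-1.1, 0.0, -0.4]
gripper_width: 0.0001
```

```bash
python3 goto.py 8 0 161 0 3; python3 pic.py 10
```

```text
tcp [ 15.6   0.2 156.4] F [-1.1 -0.3 -0.4]
[2.6, -0.1, -1.5] [0.0, -0.29, -0.03]
[2.5, -0.1, -1.5] [0.0, -0.29, -0.03]
[2.5, -0.1, -1.5] [0.0, -0.29, -0.03]
```

View pics/s10.png

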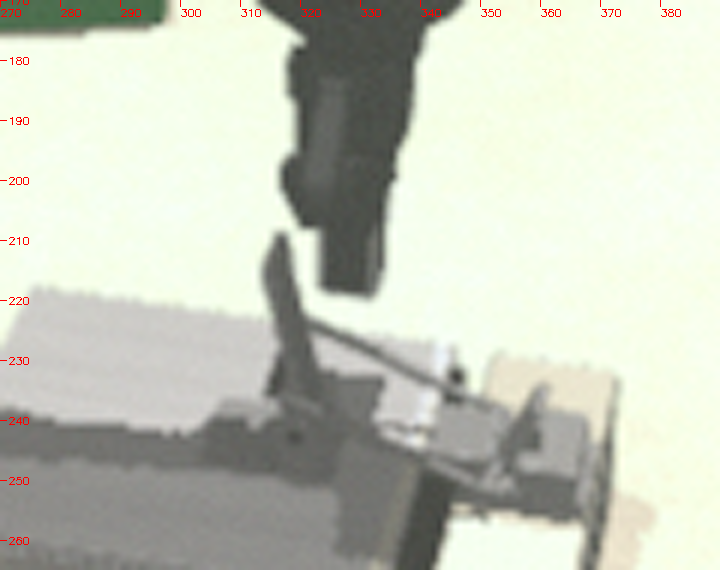

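Call:
play_rows(
  offset=[
    [2.5,0,-1],
    [2.5,0,-1],
    [2.5,0,-0.5],
    [2,0,0],
    [0,0,0],
  ],
  rot=[
    [0,-0.3,0],
    [0,-0.3,0],
    [0,0,0],
    [0,0,0],
    [0,0,0],
  ],
  jaw=[0,0,0,0,0],
)

```text
time: 9.93
tcp_pos: [0.5643, -0.0985, 0.1626]
ee_rot: [0.001, 0.155, 0.988, -0.0]
wrist_force: [-0.3, -0.7, -0.1]
gripper_width: -0.0001
```

```bash
python3 goto.py -6.9 0 158.9 0 5
```

```text
tcp [9.700e+00 1.000e-01 1.626e+02] F [-0.1 -0.7 -0.1]
[3.3, -0.0, 0.7] [0.0, 0.02, -0.02]
[3.3, -0.0, 0.7] [0.0, 0.02, -0.02]
[3.3, -0.0, 0.7] [0.0, 0.02, -0.02]
[3.3, -0.0, 0.7] [0.0, 0.02, -0.02]
[3.3, -0.0, 0.7] [0.0, 0.02, -0.02]
```

Call:
play_rows(
  offset=[
    [3,0,0.7],
    [3,0,0.7],
    [3,0,0.7],
    [3,0,0.7],
    [0,0,0],
  ],
  rot=[
    [0,0,0],
    [0,0,0],
    [0,0,0],
    [0,0,0],
    [0,0,0],
  ],
  jaw=[0,0,0,0,0],
)

```text
time: 10.35
tcp_pos: [0.5538, -0.0952, 0.1598]
ee_rot: [0.002, 0.155, 0.988, -0.0]
wrist_force: [2.8, -0.6, 0.3]
gripper_width: -0.0
```

```bash
python3 goto.py -13.1 0 156.8 0 4
```

```text
tcp [-1.300e+00  1.000e-01  1.598e+02] F [2.8 0.3 0.3]
[3.0, -0.0, 0.7] [0.0, 0.06, -0.02]
[3.0, -0.0, 0.7] [0.0, 0.06, -0.02]
[3.0, -0.0, 0.7] [0.0, 0.06, -0.02]
[3.0, -0.0, 0.7] [0.0, 0.06, -0.02]
```

Contact at 2.8 N; continuing along the arc.

Call:
play_rows(
  offset=[
    [2.5,0,0.6],
    [2.5,0,0.7],
    [2.5,0,0.7],
    [0,0,0],
  ],
  rot=[
    [0,0,0],
    [0,0,0],
    [0,0,0],
    [0,0,0],
  ],
  jaw=[0,0,0,0],
)

```text
time: 10.68
tcp_pos: [0.5459, -0.0926, 0.1577]
ee_rot: [0.001, 0.155, 0.988, -0.0]
wrist_force: [4.1, -0.3, 3.0]
gripper_width: 0.0001
```

```bash
python3 goto.py -19.2 0 154 0 4; python3 pic.py 11
```

```text
tcp [-9.700e+00  1.000e-01  1.577e+02] F [4.  0.9 3. ]
[2.4, -0.0, 0.9] [0.0, 0.03, -0.02]
[2.4, -0.0, 0.9] [0.0, 0.03, -0.02]
[2.4, -0.0, 0.9] [0.0, 0.03, -0.02]
[2.4, -0.0, 0.9] [0.0, 0.03, -0.02]
```

View pics/s11.png

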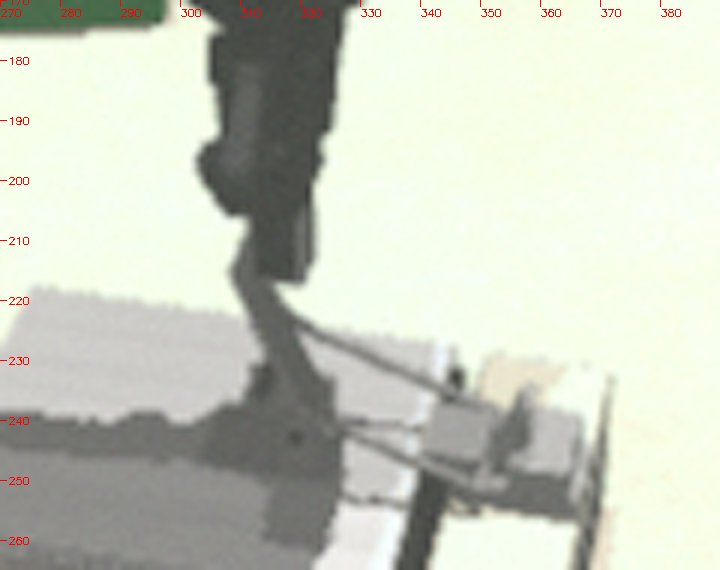

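Call:
play_rows(
  offset=[
    [2.4,0,0.9],
    [2.4,0,0.9],
    [2.4,0,1],
    [0,0,0],
  ],
  rot=[
    [0,0,0],
    [0,0,0],
    [0,0,0],
    [0,0,0],
  ],
  jaw=[0,0,0,0],
)

```text
time: 11.12
tcp_pos: [0.5384, -0.0902, 0.1545]
ee_rot: [0.0, 0.155, 0.988, -0.0]
wrist_force: [1.6, -0.0, 3.9]
gripper_width: 0.0001
```

```bash
python3 goto.py -24.9 0 150.7 0 3
```

```text
tcp [-1.750e+01  1.000e-01  1.545e+02] F [1.5 0.5 3.9]
[2.5, -0.1, 1.3] [-0.0, 0.02, -0.03]
[2.5, -0.1, 1.3] [-0.0, 0.02, -0.03]
[2.5, -0.1, 1.3] [-0.0, 0.02, -0.03]
```

Call:
play_rows(
  offset=[
    [2.4,0,1.3],
    [2.3,0,1.4],
    [2.2,0,1.5],
    [0,0,0],
  ],
  rot=[
    [0,0,0],
    [0,0,0],
    [0,0,0],
    [0,0,0],
  ],
  jaw=[0,0,0,0],
)

```text
time: 11.45
tcp_pos: [0.5315, -0.088, 0.1498]
ee_rot: [0.0, 0.155, 0.988, -0.0]
wrist_force: [1.1, 0.2, 3.2]
gripper_width: 0.0003
```

```bash
python3 goto.py -30.3 0 146.9 0 3
```

```text
tcp [-2.470e+01  1.000e-01  1.498e+02] F [1.  0.5 3.2]
[1.9, -0.0, 1.0] [-0.0, 0.0, -0.03]
[1.9, -0.0, 1.0] [-0.0, 0.0, -0.03]
[1.9, -0.0, 1.0] [-0.0, 0.0, -0.03]
```

Call:
play_rows(
  offset=[
    [2,0,1.2],
    [2,0,1.4],
    [2,0,1.7],
    [0,0,0],
  ],
  rot=[
    [0,0,0],
    [0,0,0],
    [0,0,0],
    [0,0,0],
  ],
  jaw=[0,0,0,0],
)

```text
time: 11.78
tcp_pos: [0.526, -0.0862, 0.1454]
ee_rot: [0.0, 0.155, 0.988, -0.0]
wrist_force: [0.3, -0.7, 2.9]
gripper_width: 0.0001
```

```bash
python3 goto.py -35.3 0 142.5 0 3; python3 pic.py 12
```

```text
tcp [-3.050e+01  1.000e-01  1.454e+02] F [ 0.5 -0.6  2.9]
[1.6, -0.1, 1.0] [0.0, 0.01, -0.03]
[1.6, -0.0, 1.0] [0.0, 0.01, -0.03]
[1.6, -0.0, 1.0] [0.0, 0.01, -0.03]
```

View pics/s12.png

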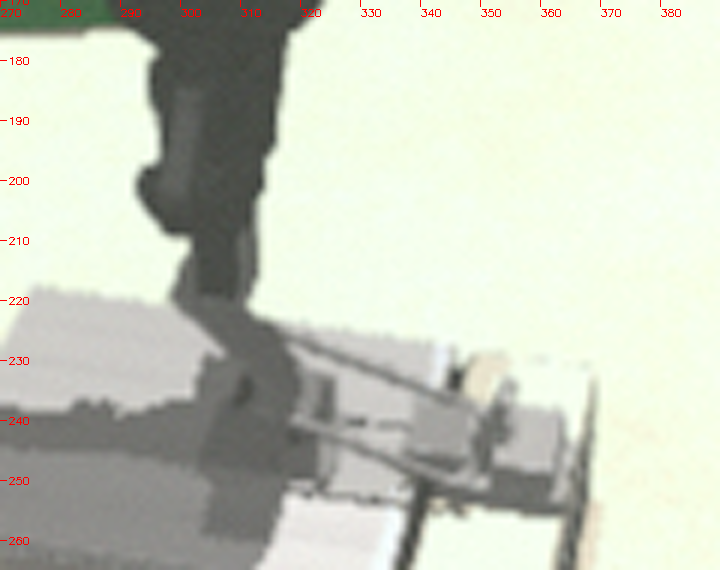

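Call:
play_rows(
  offset=[
    [1.7,0,1.4],
    [1.7,0,1.6],
    [1.6,0,1.7],
    [0,0,0],
  ],
  rot=[
    [0,0,0],
    [0,0,0],
    [0,0,0],
    [0,0,0],
  ],
  jaw=[0,0,0,0],
)

```text
time: 12.22
tcp_pos: [0.5219, -0.0849, 0.1412]
ee_rot: [0.001, 0.155, 0.988, -0.0]
wrist_force: [1.4, -0.4, 2.6]
gripper_width: 0.0002
```

```bash
python3 goto.py -39.8 0 137.6 0 3
```

```text
tcp [-3.480e+01  1.000e-01  1.412e+02] F [1.4 0.1 2.6]
[1.7, -0.1, 1.2] [0.0, 0.03, -0.03]
[1.7, -0.1, 1.2] [0.0, 0.03, -0.03]
[1.7, -0.0, 1.2] [0.0, 0.03, -0.03]
```

Call:
play_rows(
  offset=[
    [1.7,0,1.6],
    [1.7,0,1.7],
    [1.6,0,1.8],
    [0,0,0],
  ],
  rot=[
    [0,0,0],
    [0,0,0],
    [0,0,0],
    [0,0,0],
  ],
  jaw=[0,0,0,0],
)

```text
time: 12.55
tcp_pos: [0.5172, -0.0833, 0.1361]
ee_rot: [0.001, 0.155, 0.988, -0.0]
wrist_force: [0.1, 0.7, 2.7]
gripper_width: 0.0001
```

```bash
python3 goto.py -43.8 0 132.3 0 3
```

```text
tcp [-39.8   0.2 136.1] F [-0.1  0.7  2.7]
[1.3, -0.1, 1.3] [0.0, 0.03, -0.03]
[1.3, -0.1, 1.3] [0.0, 0.03, -0.03]
[1.3, -0.1, 1.3] [0.0, 0.03, -0.03]
```

Call:
play_rows(
  offset=[
    [1.2,0,1.7],
    [1.2,0,1.8],
    [1.2,0,1.9],
    [0,0,0],
  ],
  rot=[
    [0,0,0],
    [0,0,0],
    [0,0,0],
    [0,0,0],
  ],
  jaw=[0,0,0,0],
)

```text
time: 12.88
tcp_pos: [0.5133, -0.0821, 0.1304]
ee_rot: [0.0, 0.155, 0.988, 0.0]
wrist_force: [-0.4, 0.2, 2.4]
gripper_width: -0.0002
```

Call:
play_rows(
  offset=[
    [1,0,1.7],
    [1,0,1.7],
    [1,0,1.7],
    [0,0,0],
  ],
  rot=[
    [0,0,0],
    [0,0,0],
    [0,0,0],
    [0,0,0],
  ],
  jaw=[0,0,0,0],
)

```text
time: 13.22
tcp_pos: [0.5105, -0.0812, 0.1251]
ee_rot: [0.0, 0.155, 0.988, 0.0]
wrist_force: [-0.5, 0.2, 2.4]
gripper_width: 0.0002
```

```bash
python3 goto.py -47.3 0 126.7 0 3;python3 pic.py 13
```

```text
tcp [-46.8   0.2 125.1] F [-0.5  0.1  2.4]
[0.2, -0.1, -0.5] [0.0, 0.01, -0.03]
[0.2, -0.1, -0.5] [0.0, 0.01, -0.03]
[0.2, -0.1, -0.5] [0.0, 0.01, -0.03]
```

View pics/s13.png

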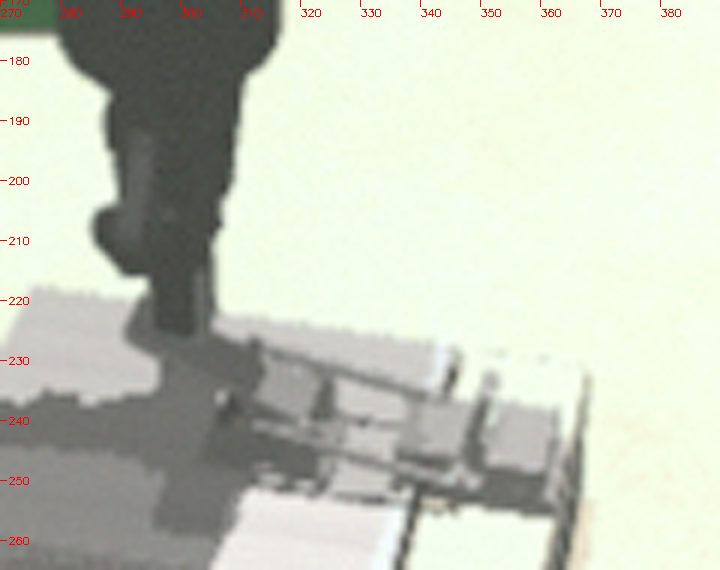

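Lever at about 0.4 rad, tab at (349,235) still in the slot, and the cap gap is narrow. I'll continue in smaller steps.

Call:
play_rows(
  offset=[
    [0.8,0,1.7],
    [0.8,0,1.7],
    [0.7,0,1.7],
    [0,0,0],
  ],
  rot=[
    [0,0,0],
    [0,0,0],
    [0,0,0],
    [0,0,0],
  ],
  jaw=[0,0,0,0],
)

```text
time: 13.65
tcp_pos: [0.5089, -0.0807, 0.1202]
ee_rot: [0.001, 0.155, 0.988, -0.0]
wrist_force: [0.8, -0.5, 1.6]
gripper_width: 0.0001
```

Call:
play_rows(
  offset=[
    [0.6,0,1.5],
    [0.6,0,1.5],
    [0,0,0],
  ],
  rot=[
    [0,0,0],
    [0,0,0],
    [0,0,0],
  ],
  jaw=[0,0,0],
)

```text
time: 13.9
tcp_pos: [0.5077, -0.0803, 0.1172]
ee_rot: [0.001, 0.155, 0.988, -0.0]
wrist_force: [0.9, -1.0, -1.1]
gripper_width: -0.0001
```

Call:
play_rows(
  offset=[
    [0.5,0,1.5],
    [0.5,0,1.5],
    [0,0,0],
  ],
  rot=[
    [0,0,0],
    [0,0,0],
    [0,0,0],
  ],
  jaw=[0,0,0],
)

```text
time: 14.15
tcp_pos: [0.5066, -0.08, 0.1142]
ee_rot: [0.001, 0.155, 0.988, -0.0]
wrist_force: [0.6, 0.4, -0.1]
gripper_width: -0.0002
```

```bash
python3 st.py
```

```text
t 14.15 tcp_ch mm [-5.090e+01  1.000e-01  1.142e+02] F_ch [ 0.4  0.5 -0.1] w -0.2
rot needed in tool frame deg [ 0.    0.08 -0.09] q [-0.31  0.26 -0.32  0.99  0.   -0.  ]
```

```bash
python3 pic.py 14
```

```text
(no output)
```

View pics/s14.png

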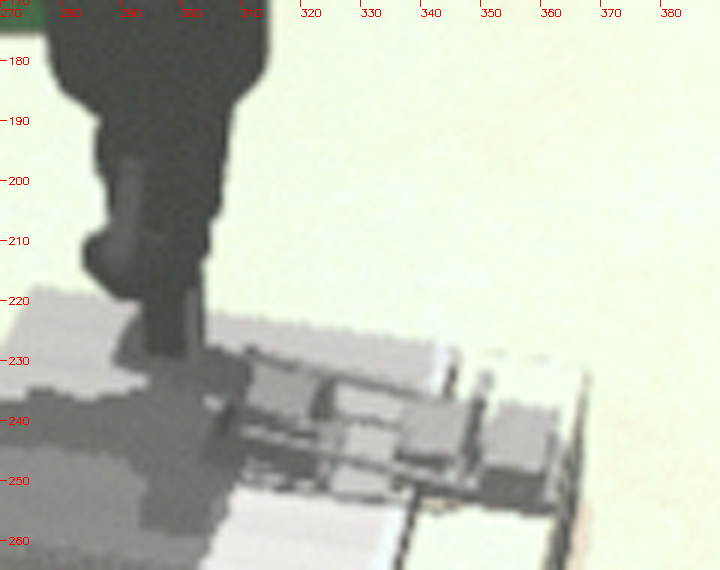

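Call:
play_rows(
  offset=[
    [0.3,0,1.2],
    [0.3,0,1.2],
    [0,0,0],
  ],
  rot=[
    [0,0,0],
    [0,0,0],
    [0,0,0],
  ],
  jaw=[0,0,0],
)

```text
time: 14.5
tcp_pos: [0.5059, -0.0798, 0.1118]
ee_rot: [0.001, 0.155, 0.988, -0.0]
wrist_force: [-0.4, -0.8, -0.7]
gripper_width: -0.0001
```

```bash
python3 st.py
python3 - <<'E'
from h import *
from ov import ov
P=np.load("p.npy")
im=read_camera("side")
for th in (.15,.25,.35):
    ov("side",im,P[:3],-0.,(270,170,120,95),6,"pics/o15_%d.png"%(th*100),th,90)
E
```

```text
t 14.5 tcp_ch mm [-51.6   0.2 111.8] F_ch [-0.2 -0.9 -0.7] w -0.1
rot needed in tool frame deg [ 0.    0.06 -0.09] q [-0.31  0.26 -0.33  0.98  0.   -0.  ]
th 0.15 hinge -25.9168443638681 97.0777820431985 bar x 58.78796660545628 loop ang -0.08336454953810161 tabtop (np.float64(64.52539296232128), 0, np.float64(122.63559312774245))
th 0.25 hinge -25.579936012491153 99.65476890907144 bar x 58.86996296502348 loop ang -0.11383118603012672 tabtop (np.float64(65.59886968186939), 0, np.float64(122.44567481800904))
th 0.35 hinge -24.987441396080044 102.18524686266696 bar x 59.134611354051216 loop ang -0.14385145787711293 tabtop (np.float64(66.83436788015007), 0, np.float64(122.22908235489801))
```

View pics/o15_25.png

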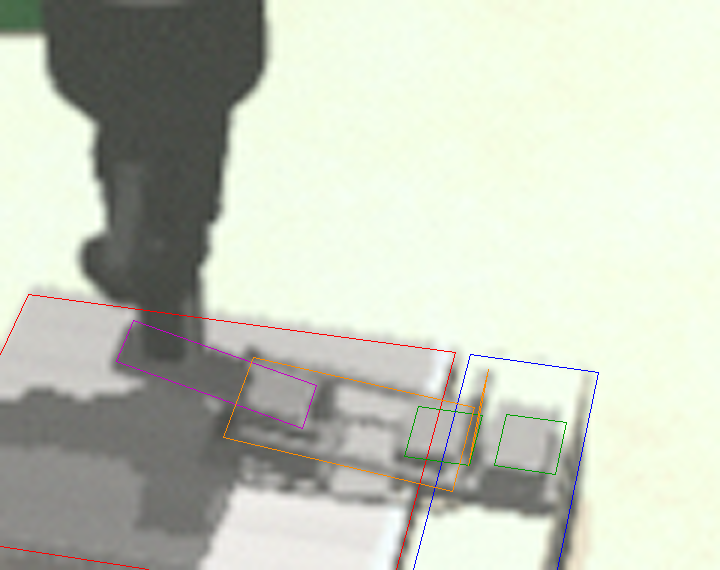

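Run:
```python
from h import *
from ov import ov
P=np.load("p.npy")
im=read_camera("side")
crop("s",im,280,215,75,45,10,"pics/c16.png",2.2)
ov("side",im,P[:3]+[0.001,0.002,0],-3,(280,215,75,45),10,"pics/o16.png",.0,90)
```

```text
th 0.0 hinge -25.93632600658527 93.18148596922414 bar x 59.004112813964916 loop ang -0.03743799161879828 tabtop (np.float64(63.23717579568312), 0, np.float64(122.86458850788804))
```

View pics/c16.png

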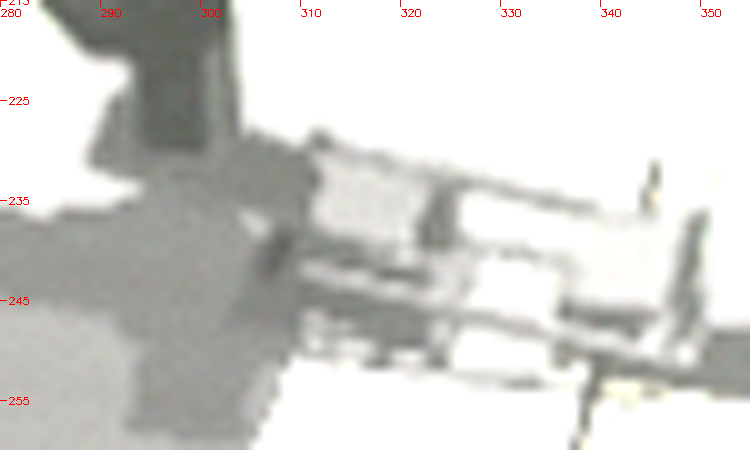

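View pics/o16.png

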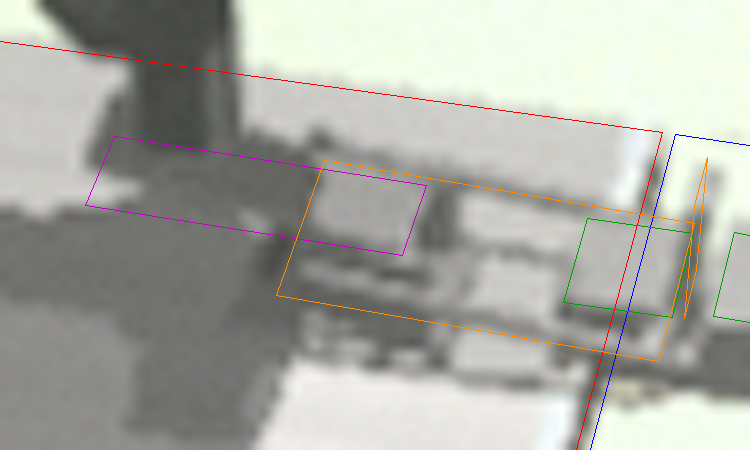

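Call:
play_rows(
  offset=[
    [0.2,0,1.2],
    [0.2,0,1.2],
    [0,0,0],
  ],
  rot=[
    [0,0,0],
    [0,0,0],
    [0,0,0],
  ],
  jaw=[0,0,0],
)

```text
time: 14.85
tcp_pos: [0.5058, -0.0797, 0.1095]
ee_rot: [0.001, 0.155, 0.988, -0.0]
wrist_force: [0.8, -0.1, -0.1]
gripper_width: -0.0001
```

Call:
play_rows(
  offset=[
    [0.2,0,1.2],
    [0.2,0,1.2],
    [0,0,0],
  ],
  rot=[
    [0,0,0],
    [0,0,0],
    [0,0,0],
  ],
  jaw=[0,0,0],
)

```text
time: 15.1
tcp_pos: [0.5052, -0.0795, 0.107]
ee_rot: [0.001, 0.155, 0.988, -0.0]
wrist_force: [1.2, 0.5, 0.8]
gripper_width: 0.0002
```

```bash
python3 st.py
python3 - <<'E'
from h import *
im=read_camera("side")
crop("s",im,280,215,75,45,10,"pics/c17.png",1.6)
E
```

```text
t 15.1 tcp_ch mm [-52.4   0.2 107. ] F_ch [1.  0.9 0.8] w 0.2
rot needed in tool frame deg [ 0.01  0.06 -0.09] q [-0.31  0.26 -0.34  0.97  0.   -0.  ]
```

View pics/c17.png

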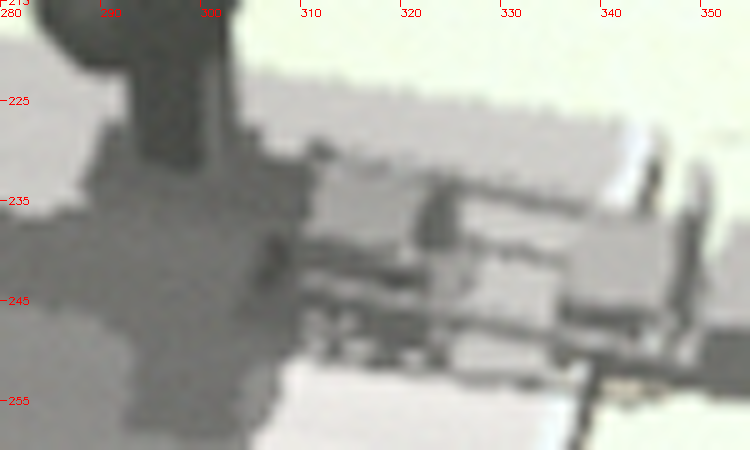

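Call:
play_rows(
  offset=[
    [0,0,1.2],
    [0,0,1],
    [0,0,0],
  ],
  rot=[
    [0,0,0],
    [0,0,0],
    [0,0,0],
  ],
  jaw=[0,0,0],
)

```text
time: 15.4
tcp_pos: [0.5054, -0.0796, 0.1049]
ee_rot: [0.001, 0.155, 0.988, -0.0]
wrist_force: [-0.2, 0.2, -0.0]
gripper_width: 0.0004
```

Call:
play_rows(
  offset=[
    [0,0,1],
    [0,0,1],
    [0,0,0],
  ],
  rot=[
    [0,0,0],
    [0,0,0],
    [0,0,0],
  ],
  jaw=[0,0,0],
)

```text
time: 15.65
tcp_pos: [0.5054, -0.0796, 0.103]
ee_rot: [0.001, 0.155, 0.988, -0.0]
wrist_force: [-0.1, -0.8, 0.6]
gripper_width: 0.0001
```

```bash
python3 st.py
```

```text
t 15.65 tcp_ch mm [-52.1   0.2 103. ] F_ch [ 0.2 -0.7  0.6] w 0.1
rot needed in tool frame deg [ 0.    0.09 -0.09] q [-0.31  0.27 -0.34  0.96  0.   -0.  ]
```

Call:
play_rows(
  offset=[
    [0,0,0.8],
    [0,0,0.4],
    [0,0,0],
  ],
  rot=[
    [0,0,0],
    [0,0,0],
    [0,0,0],
  ],
  jaw=[0,0,0],
)

```text
time: 15.9
tcp_pos: [0.5055, -0.0796, 0.1019]
ee_rot: [0.001, 0.155, 0.988, -0.0]
wrist_force: [-0.1, -1.3, -0.2]
gripper_width: 0.0002
```

Call:
play_rows(
  offset=[
    [0,0,0.8],
    [0,0,0],
    [0,0,0],
  ],
  rot=[
    [0,0,0],
    [0,0,0],
    [0,0,0],
  ],
  jaw=[0,0,0],
)

```text
time: 16.15
tcp_pos: [0.5055, -0.0796, 0.1012]
ee_rot: [0.001, 0.155, 0.988, -0.0]
wrist_force: [-0.1, 0.3, -0.6]
gripper_width: -0.0001
```

```bash
python3 st.py
python3 - <<'E'
from h import *
im=read_camera("side")
crop("s",im,280,215,75,45,10,"pics/c18.png",1.6)
E
```

```text
t 16.15 tcp_ch mm [-52.    0.2 101.2] F_ch [-0.2  0.2 -0.6] w -0.1
rot needed in tool frame deg [ 0.    0.1  -0.09] q [-0.31  0.27 -0.35  0.95  0.   -0.  ]
```

View pics/c18.png

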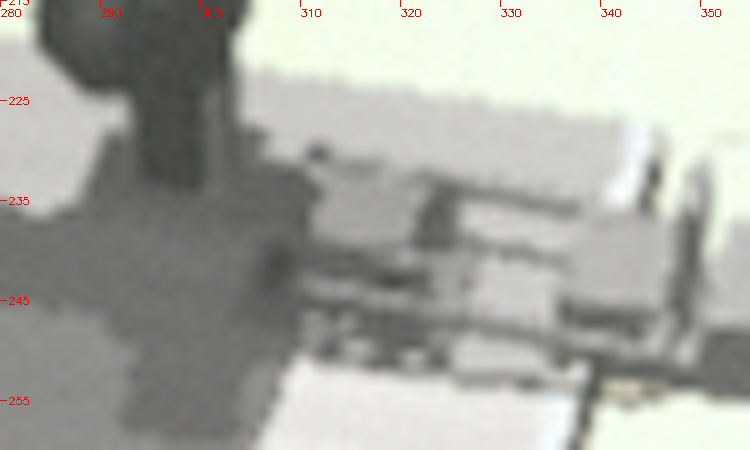

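Call:
play_rows(
  offset=[
    [0,0,0.8],
    [0,0,0],
    [0,0,0],
  ],
  rot=[
    [0,0,0],
    [0,0,0],
    [0,0,0],
  ],
  jaw=[0,0,0],
)

```text
time: 16.45
tcp_pos: [0.5055, -0.0796, 0.1003]
ee_rot: [0.001, 0.155, 0.988, -0.0]
wrist_force: [-1.0, 0.3, 0.4]
gripper_width: 0.0002
```

Call:
play_rows(
  offset=[
    [0,0,0.8],
    [0,0,0],
    [0,0,0],
  ],
  rot=[
    [0,0,0],
    [0,0,0],
    [0,0,0],
  ],
  jaw=[0,0,0],
)

```text
time: 16.7
tcp_pos: [0.5056, -0.0797, 0.1]
ee_rot: [0.001, 0.155, 0.988, -0.0]
wrist_force: [-1.6, 0.0, 4.1]
gripper_width: -0.0002
```

```bash
python3 st.py
```

```text
t 16.7 tcp_ch mm [-51.9   0.2 100. ] F_ch [-1.5 -0.5  4.1] w -0.2
rot needed in tool frame deg [ 0.    0.13 -0.09] q [-0.31  0.27 -0.35  0.95  0.   -0.  ]
```

Call:
play_rows(
  offset=[
    [0,0,0.6],
    [0,0,0],
    [0,0,0],
  ],
  rot=[
    [0,0,0],
    [0,0,0],
    [0,0,0],
  ],
  jaw=[0,0,0],
)

```text
time: 16.95
tcp_pos: [0.5056, -0.0797, 0.0999]
ee_rot: [0.001, 0.155, 0.988, -0.0]
wrist_force: [-3.3, 0.5, 8.7]
gripper_width: -0.0001
```

Call:
play_rows(
  offset=[
    [0,0,0.5],
    [0,0,0],
    [0,0,0],
  ],
  rot=[
    [0,0,0],
    [0,0,0],
    [0,0,0],
  ],
  jaw=[0,0,0],
)

```text
time: 17.2
tcp_pos: [0.5057, -0.0797, 0.0999]
ee_rot: [0.001, 0.155, 0.988, -0.0]
wrist_force: [-4.3, 0.0, 12.6]
gripper_width: -0.0002
```

```bash
python3 st.py
```

```text
t 17.2 tcp_ch mm [-51.9   0.2  99.9] F_ch [-4.2 -1.3 12.6] w -0.2
rot needed in tool frame deg [-0.    0.17 -0.08] q [-0.31  0.27 -0.35  0.95 -0.   -0.  ]
```

Firm stop at z = 99.9 mm with 12.6 N, which matches the flat lever's top face at z 100. I'll retract and check.

Call:
play_rows(
  offset=[
    [0,0,-3],
    [0,0,-20],
    [0,0,-35],
    [0,0,-35],
    [0,0,-20],
  ],
  rot=[
    [0,0,0],
    [0,0,0],
    [0,0,0],
    [0,0,0],
    [0,0,0],
  ],
  jaw=[0,0,0,0,0],
)

```text
time: 17.62
tcp_pos: [0.5064, -0.0799, 0.2147]
ee_rot: [0.003, 0.155, 0.988, -0.0]
wrist_force: [0.8, -0.9, 1.2]
gripper_width: -0.0
```

Call:
play_rows(
  offset=[
    [30,30,-10],
    [30,30,0],
    [25,30,0],
    [25,30,0],
    [0,0,0],
  ],
  rot=[
    [0,0,0],
    [0,0,0],
    [0,0,0],
    [0,0,0],
    [0,0,0],
  ],
  jaw=[0,0,0,0,0],
)

```text
time: 18.03
tcp_pos: [0.4352, 0.0708, 0.2209]
ee_rot: [-0.0, 0.152, 0.988, 0.001]
wrist_force: [-1.0, 0.2, -0.3]
gripper_width: 0.0001
```

```bash
python3 st.py
python3 - <<'E'
from h import *
from ov import ov
P=np.load("p.npy")
im=read_camera("side"); t=read_camera("top")
crop("s",im,255,205,120,95,6,"pics/c20.png",1.6)
ov("side",im,P[:3]+[0.001,0.002,0],-3.5,(255,205,120,95),6,"pics/o20.png",.0,88)
crop("t",t,305,140,100,115,5,"pics/t20.png",1.6)
E
```

```text
t 18.03 tcp_ch mm [-164.9  122.1  220.9] F_ch [-1.  -0.1 -0.3] w 0.1
rot needed in tool frame deg [ 0.1  -0.04  0.27] q [-0.02  0.06 -0.29  1.22  0.    0.28]
th 0.0 hinge -25.93632600658527 93.18148596922414 bar x 58.90559878977195 loop ang -0.060996475034662226 tabtop (np.float64(63.91165539416569), 0, np.float64(120.75575365143666))
```

View pics/c20.png

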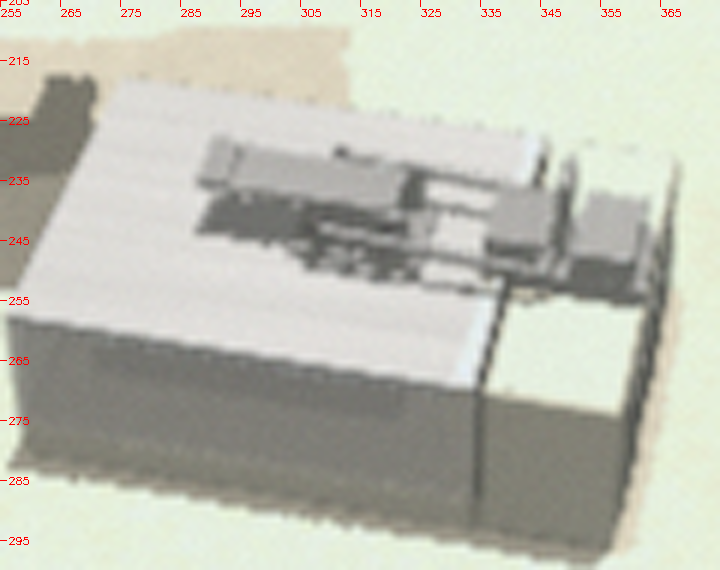

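View pics/o20.png

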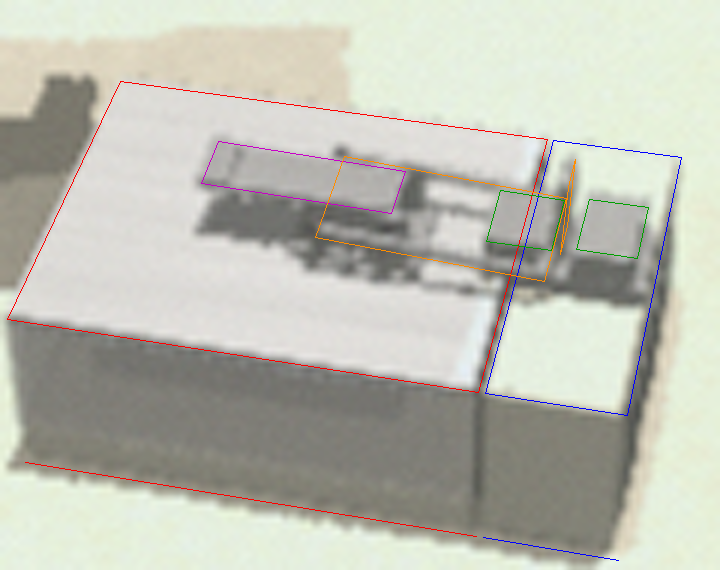

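View pics/t20.png

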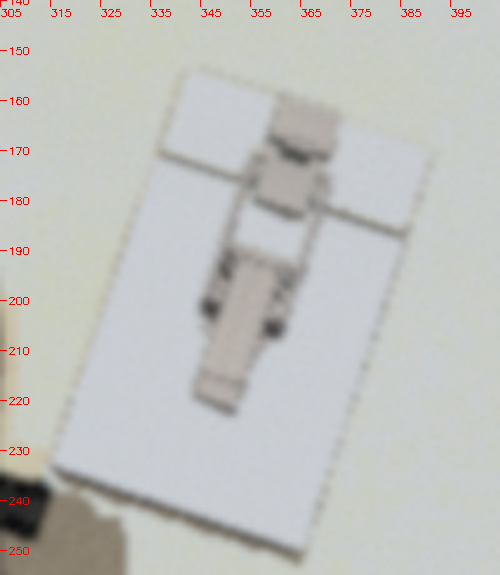

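The lever lies flat and matches the flat model. The gap is closed to the model at s = -3.5, and the tab stands in the slot at about (349,233) in the side view. The robot is clear and the things around it weren't approached, so I'm handing in.

```bash
python3 -c "
from rig import manip
print(manip.finish_job())"
```

```text
the job is handed in; nothing more can be done
None
```

The chamber is latched and the job is handed in, at about 18 s of the 72 s allowed. No verdict was reported.

**What I did:**
- I found the chamber in both cameras: yaw about -17.7°, with the cap about 7 mm off the seal.
- I pinched the tab, lifted the bar over the hook and lowered it into the slot. The lever stood at about 1.35 rad by then.
- I checked the hooking by pulling gently back. The loop stopped dead against the hook at 9 N.
- I then let go and swung the lever over with closed fingers, at about 5 N or less.
- I pressed it onto the stop to 12.6 N and backed the arm off.

**Last checks:**
- **Lever:** the fingers stopped on its top face at z = 99.9 mm, against 100 mm for a flat lever. In the side view it also matches the flat outline.
- **Bar and tab:** the tab stands between the hook and the ledge.
- **Seal:** I could not read the squeeze directly. In the side view the cap lies close to the outline drawn for 3.5 mm of squeeze, to about 1 px (2–3 mm). That fits a closed latch but does not prove more than 2 mm by itself.
- **Robot and surroundings:** the arm is clear and the wrist reads about 1 N, which is noise. I stayed away from the loose items but did not re-measure them.

**What disagreed:**
- The push needed on the lever was lower than the 5–15 N stated.
- The two cameras differed by about 1 px in the chamber fit.

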